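# Hand the stamps over to the other side of the desk

### The arm

A 6-joint arm with a two-finger parallel gripper is mounted at the origin on the work surface. World frame = base frame: x ahead of the robot, y to its left, z up, the work surface at z = 0. Lengths are in mm, angles in rad, forces in N, time in s.
With the tool pointing down it reaches from about 275 to 750 mm from the base axis. Payload 10.2 kg.
Tool frame: the origin (TCP) lies at the very end of the fingers, on their centre line; the grasp point (between the pads) lies 19 mm behind it; z points along the fingers, y is the direction in which the jaws open and shut (so a half turn about z gives the same grasp; the last joint's range is limited). The gripper opens to 85 mm and grips with 20 to 120 N. Pads are 22 mm wide; open, the fingers measure 114 mm over their backs; the gripper's body (76 mm by 85 mm) begins 54 mm behind the grasp point. The pads swing forward as they close: fully open they stand 13 mm farther back than shut.
Start: joints at [0.908, 0.313, 1.498, -0, 1.331, -0.223], TCP at [223.536, 475.039, 193.294] pointing down, gripper open.
Joint ranges: [-2.94, 2.94], [-0.97, 2.17], [0.19, 2.56], [-1.23, 4.37], [0.02, 3.11], [-2.88, 2.88]. Speed limits (rad/s): [2.39, 2.39, 3.01, 3.14, 3.14, 3.14].

### API

Orientations are given as a unit quaternion [w, x, y, z].
In Python, from rig import readout, cams, finish_job gives the robot as it stands. The module is installed in compiled form; this text tells all that it offers.
- The arm moves only by the tool carry_out, never from a script. Its argument "steps" is one flat list of numbers, 7 for each row, row after row: the shift along the tool's x, y, z in cm, then the turn, a rotation vector about the tool's x, y, z in units of 5 degrees (1.0 is 5 degrees), then the opening, from -1 (shut) to 1 (fully open), so that 0 is half open. In form: [x, y, z, ax, ay, az, hand, x, y, z, ax, ay, az, hand, ...]. A call has 1 to 20 rows; each row shifts and turns the commanded pose from where the row before left it, along the tool's axes as they then stand; what a row does not reach is not made up. A row lasts 1/12 s, in which the tool goes at most 41.7 mm and 7.16 degrees, less where a joint would pass 70% of its speed; a pose out of reach is approached as far as the arm can. A call with a gripper value outside its range is refused whole. The fingers move at their own pace and stop on an object; "grip_force" is the grip in N (left out, the last holds). Time passes only in rows, so rows that do not move let the fingers close. It gives the time, the measured TCP pose, the force and the opening at its end, in the units of the state.
- readout.sense(): the state, without advancing time (a new reading comes with each control period).
- cams.capture(name): name is "scene" or "top"; returns the picture (480x640x3 uint8, red, green, blue); there is no depth.
- cams.calibration(name): a dict with "fx", "fy", "cx", "cy" (pixels), "R" (3x3) and "t" (3): a world point X has camera coordinates R X + t. Camera axes: x right, y down, z forward; pixel columns grow to the right and rows downward; lengths in mm; the calibration is good to about 2 mm. A picture is of the moment at which its call begins. calibration takes no time and is no camera call.
- finish_job(): hands the job in, once; it reports no verdict.
The state is a dict: "time_s": time; "joints": joint angles; "dq": joint speeds; "tau": joint torques, N m; "eef_pos": TCP position; "ee_rot": TCP orientation; "force": force on the tool from outside, world axes, zero at the start; "wrist_torque": the same for the moment, N m; "grip_width": opening from 0.0 (shut) to 1.0 (fully open).
Only numpy, scipy, OpenCV 4.12 (cv2) and the standard library are available. Lean on these libraries where they do the work, as an engineer would, in place of code of your own. Each camera call takes 0.05 s, during which the arm holds its last target.

### The job

A colleague sitting across the desk is taking over the stamping: move the four stamps from their ink pads into the wooden stamp rack, one to a compartment, with the order of the row reversed, so that the stamp at the left end of the pads (as you see it) stands at the right end of the rack, the second from the left stands second from the right, and so on. Leave each standing upright on the floor of its compartment, set down gently rather than dropped and never tipped over, and do not disturb the stapler, the ink bottle or the mug.

Things in the scene. Friction and masses are not known exactly. Their poses are not given: they have to be found in the camera images.
- round_mid (a point): Round stamp: office hand stamp with a light wooden disc base, 42 mm diameter and 19 mm high, and an upright dark wooden handle; 88 mm high in all. From 36 to 3 mm below its top the handle is a straight round grip of 24 mm diameter, on a thinner neck, to be taken from above. Point: on its upright axis, half-way up; z is up along the axis. 50 to 100 g.
- square_mid (a point): Square stamp: light wooden square base 38 x 38 mm, 18 mm high, upright dark wooden handle; 76 mm high in all. From 36 to 3 mm below its top the handle is a straight round grip of 24 mm diameter, on a thinner neck, to be taken from above. Point: on its upright axis, half-way up; z is up along the axis. 50 to 100 g.
- oblong_mid (a point): Oblong stamp: light wooden base 42 mm (its x) by 25 mm (its y), 20 mm high, upright dark wooden handle; 82 mm high in all. From 36 to 3 mm below its top the handle is a straight round grip of 24 mm diameter, on a thinner neck, to be taken from above. Point: on its upright axis, half-way up; z is up along the axis. 50 to 100 g.
- seal_mid (a point): Stick seal: a plain upright dark wooden cylinder without any wider base, 26 mm diameter, 68 mm high. Point: on its axis, half-way up; z is up. 50 to 100 g.
- pad_rack: Ink-pad rack (source), fixed: low black plastic carrier 78 mm (x) by 272 mm (y) with four ink pads in a row at y = +96, +32, -32, -96 mm. Origin: centre of its underside. Its y points to the robot's left (turned up to 17 degrees); it may stand on the left or on the right of the desk.
- stamp_rack: Wooden stamp rack (target), fixed, empty: tray 70 mm (x) by 262 mm (y), four compartments in a row at y = +96, +32, -32, -96 mm, x = 0, each 58 x 58 mm inside; floor 4 mm and walls (6 mm thick) 18 mm above the desk. Origin: centre of its underside. Its y points to the robot's left (turned up to 17 degrees); it stands on the other side from the ink-pad rack.
- pad_round: The ink pad on which the round stamp stands at the start: flat grey case with blue felt, 56 x 56 mm, 14 mm high, fixed in the ink-pad rack, its top 20 mm above the desk. The four pads look alike; this one marks the place in the row that the round stamp came from. Origin: centre of its underside, 6 mm above the desk.
- pad_square: The ink pad on which the square stamp stands at the start: flat grey case with blue felt, 56 x 56 mm, 14 mm high, fixed in the ink-pad rack, its top 20 mm above the desk. The four pads look alike; this one marks the place in the row that the square stamp came from. Origin: centre of its underside, 6 mm above the desk.
- pad_oblong: The ink pad on which the oblong stamp stands at the start: flat grey case with blue felt, 56 x 56 mm, 14 mm high, fixed in the ink-pad rack, its top 20 mm above the desk. The four pads look alike; this one marks the place in the row that the oblong stamp came from. Origin: centre of its underside, 6 mm above the desk.
- pad_seal: The ink pad on which the stick seal stands at the start: flat grey case with blue felt, 56 x 56 mm, 14 mm high, fixed in the ink-pad rack, its top 20 mm above the desk. The four pads look alike; this one marks the place in the row that the stick seal came from. Origin: centre of its underside, 6 mm above the desk.
- stapler_mid (a point): Black and steel desk stapler lying at the far side between the racks, 150 x 36 x 54 mm; bystander. Point: its centre.
- ink_bottle_mid (a point): Small white ink bottle with a black cap at the right, 48 mm diameter, 85 mm high; bystander. Point: its centre.
- mug_mid (a point): White mug standing at the left, 80 mm diameter, 90 mm high; bystander. Point: on its axis, half-way up.

How it is judged:
By the outcome, as a careful person would: the job done as asked, in the order asked, and still so for the second after the job is handed in, with the robot touching nothing.
It also fails if it takes over 99 s, if anything falls off the work surface, if the arm or the gripper's body presses on something with over 40 N, if the wrist force passes 120 N, or if a joint passes its speed limit or range.

## Working session

There is one attempt and no reset: what is moved stays moved. The work goes in short steps, Python scripts to look and compute and a tool call to move; the robot and the scene stay as the last step left them, time stands still between calls to the robot, and variables do not carry over. Pictures are saved under pics/ and viewed, and the job is handed in when it is done.

Besides the shell and the picture viewer there is one more tool, called after "Emit:" as name(argument=value, ...) on one line, values as JSON. carry_out: Moves the arm, as the interface text tells. Its arguments: {"type":"object","properties":{"steps":{"type":"array","items":{"type":"number"}},"grip_force":{"type":"number"}},"required":["steps"]}

```bash
mkdir -p pics
python3 - <<'E'
from rig import readout,cams
import cv2
s=readout.sense();print(s)
for n in("scene","top"):
    cv2.imwrite(f"pics/{n}0.png",cams.capture(n)[:,:,::-1]);print(n,cams.calibration(n))
E
```

```text
{'time_s': 0.0, 'joints': array([ 9.07584285e-01,  3.13441341e-01,  1.49844515e+00, -1.46369740e-05,
        1.33100865e+00, -2.23389443e-01]), 'dq': array([-0.00022136, -0.00076492,  0.00098487, -0.00145929,  0.00202393,
        0.00165385]), 'tau': array([ 1.13740073e-04, -4.12263429e+01, -2.59743333e+01, -8.46494595e-05,
        4.13582355e-03,  1.21676612e-05]), 'eef_pos': array([223.3470775 , 474.77782794, 192.73650828]), 'ee_rot': array([-2.72912004e-04,  2.18141312e-01,  9.75916976e-01, -5.91342090e-04]), 'force': array([ 0.31271492,  0.30316261, -0.11392426]), 'wrist_torque': array([-0.02127545,  0.0159134 , -0.00117694]), 'grip_width': 0.9993501974091836}
scene {'fx': 435.2825197256624, 'fy': 435.2825197256624, 'cx': 318.34132419272953, 'cy': 240.56569228767188, 'R': array([[ 0.44144251,  0.89706643, -0.02000842],
       [ 0.60833489, -0.31560169, -0.72823364],
       [-0.65958864,  0.30930147, -0.68503681]]), 't': array([-236.58843921, -322.19763858, 1409.36170244])}
top {'fx': 536.8992740029106, 'fy': 536.8992740029106, 'cx': 320.08002610707535, 'cy': 237.81003654698515, 'R': array([[-0.0189961 , -0.9997958 ,  0.00689266],
       [-0.99935687,  0.01877715, -0.03054941],
       [ 0.03041375, -0.00746854, -0.99950949]]), 't': array([-6.66367312e-01,  5.61018442e+02,  1.38930226e+03])}
```

View pics/scene0.png

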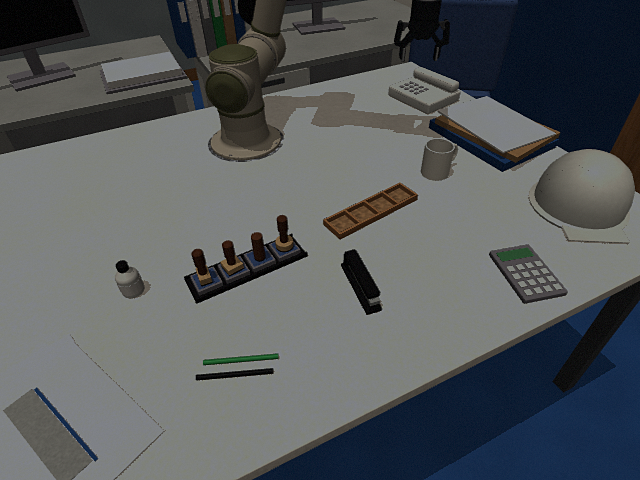

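View pics/top0.png

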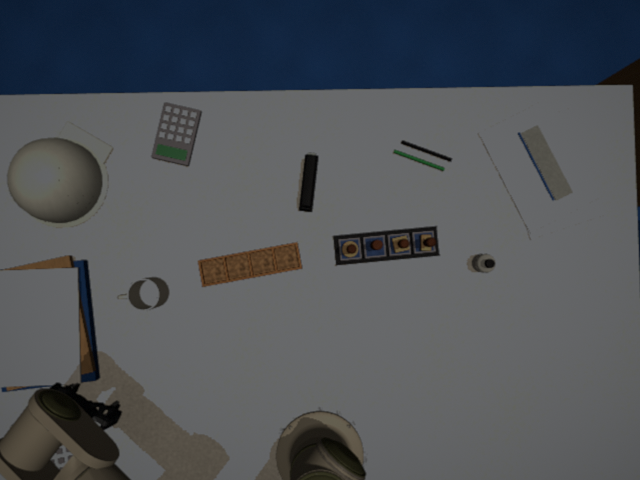

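Run:
```python
import cv2,numpy as np
t=cv2.imread('pics/top0.png');s=cv2.imread('pics/scene0.png')
a=cv2.resize(t[215:295,190:450],None,fx=3,fy=3,interpolation=cv2.INTER_CUBIC)
b=cv2.resize(s[175:305,170:430],None,fx=3,fy=3,interpolation=cv2.INTER_CUBIC)
cv2.imwrite('pics/z0.png',cv2.convertScaleAbs(a,alpha=1.8));cv2.imwrite('pics/z1.png',cv2.convertScaleAbs(b,alpha=1.8))
```

```text
(no output)
```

View pics/z0.png

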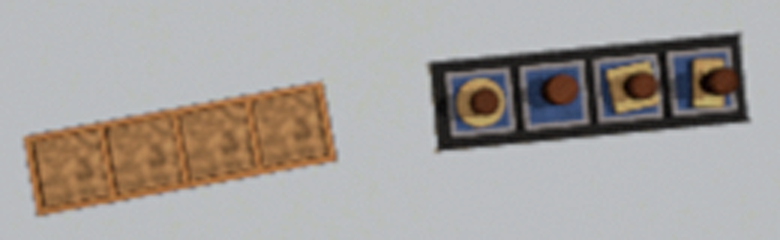

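View pics/z1.png

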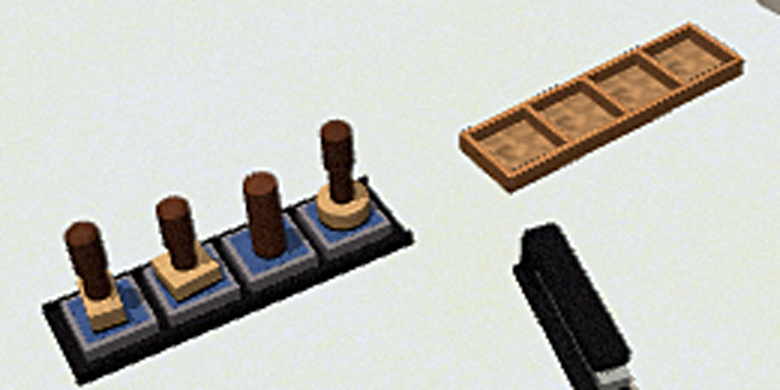

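```bash
cat > h.py <<'E'
import numpy as np,cv2
from rig import cams,readout
C={n:cams.calibration(n) for n in("scene","top")}
def ray(n,p):
    c=C[n];R=np.array(c['R']);t=np.array(c['t'])
    d=R.T@np.array([(p[0]-c['cx'])/c['fx'],(p[1]-c['cy'])/c['fy'],1.]);return -R.T@t,d/np.linalg.norm(d)
def onz(n,p,z):
    o,d=ray(n,p);return o+d*(z-o[2])/d[2]
def proj(n,X):
    c=C[n];q=np.array(c['R'])@np.array(X)+c['t'];return np.array([c['fx']*q[0]/q[2]+c['cx'],c['fy']*q[1]/q[2]+c['cy']])
def tri(p,q):
    o1,d1=ray('top',p);o2,d2=ray('scene',q)
    A=np.c_[d1,-d2];s=np.linalg.lstsq(A,o2-o1,rcond=None)[0]
    a=o1+s[0]*d1;b=o2+s[1]*d2;return (a+b)/2,np.linalg.norm(a-b)
E
python3 - <<'E'
from h import *
for n,roi in(('top',(225,270,330,445)),('scene',(205,305,180,312))):
    im=cv2.imread(f'pics/{n}0.png').astype(int);b,g,r=im[...,0],im[...,1],im[...,2]
    m=((r>1.35*g)&(r>b*1.35)&(r<130)&(g<60)&(r>15)).astype(np.uint8)
    M=np.zeros_like(m);a,c,d,e=roi;M[a:c,d:e]=m[a:c,d:e]
    k,L,S,P=cv2.connectedComponentsWithStats(M,connectivity=8)
    for i in range(1,k):
        if S[i,4]>25:
            rr=cv2.minAreaRect(np.argwhere(L==i)[:,::-1].astype(np.float32));print(n,S[i],P[i].round(1),np.round(rr[0],1),np.round(rr[1],1),round(rr[2],1))
    v=np.dstack([M*255]*3)[a:c,d:e];o=im[a:c,d:e].astype(np.uint8)
    cv2.imwrite(f'pics/m_{n}.png',cv2.resize(np.vstack([cv2.convertScaleAbs(o,alpha=1.8),v]),None,fx=5 if n=='top' else 3,fy=5 if n=='top' else 3,interpolation=0))
im=cv2.imread('pics/top0.png').astype(int);b,g,r=im[...,0],im[...,1],im[...,2]
m=((r>1.4*b)&(r>40)).astype(np.uint8);M=np.zeros_like(m);M[235:295,190:310]=m[235:295,190:310]
k,L,S,P=cv2.connectedComponentsWithStats(M);i=1+np.argmax(S[1:,4]);rr=cv2.minAreaRect(np.argwhere(L==i)[:,::-1].astype(np.float32));bx=cv2.boxPoints(rr);print(rr)
X=np.array([onz('top',p,18) for p in bx]);print('rack',X.round(1),X.mean(0),[np.linalg.norm(X[i]-X[i-1]).round(1) for i in range(4)])
m=((r+g+b)<110).astype(np.uint8)+((b>1.3*r)&(b>40)).astype(np.uint8);m=(m>0).astype(np.uint8);M=np.zeros_like(m);M[220:275,325:445]=m[220:275,325:445]
M=cv2.morphologyEx(M,cv2.MORPH_CLOSE,np.ones((5,5)))
k,L,S,P=cv2.connectedComponentsWithStats(M);i=1+np.argmax(S[1:,4]);rr=cv2.minAreaRect(np.argwhere(L==i)[:,::-1].astype(np.float32));bx=cv2.boxPoints(rr);print(rr)
X=np.array([onz('top',p,8) for p in bx]);print('pads',X.round(1),X.mean(0),[np.linalg.norm(X[i]-X[i-1]).round(1) for i in range(4)])
E
```

```text
top [397 239  12   9  78] [403.1 243.2] [402.5 243. ] [ 8. 11.] 90.0
top [426 238  10   9  75] [430.6 241.7] [430.5 242. ] [8. 9.] 90.0
top [372 240  11  10  84] [376.6 244.5] [377.  244.5] [10.  9.] 0.0
top [346 244  10   9  70] [351.  248.4] [350.5 248. ] [8. 9.] 90.0
scene [277 215  12  28 179] [282.2 226.9] [282.4 228.3] [27.   9.2] 84.3
scene [251 233  14  28 273] [257.5 246.1] [257.6 246.3] [27.5 10.7] 80.5
scene [222 241  14  25 188] [228.5 251.7] [228.5 252.9] [24.7 10.2] 79.4
scene [192 249  16  27 203] [198.9 260.9] [199.7 261.6] [26.9 10.4] 71.6
((249.463134765625, 264.085693359375), (26.734399795532227, 101.2956771850586), 79.5625228881836)
rack [[509.  306.6  18. ]
 [551.5  49.   18. ]
 [483.4  37.7  18. ]
 [441.2 295.   18. ]] [496.28378738 172.10183998  18.        ] [np.float64(68.9), np.float64(261.1), np.float64(69.0), np.float64(260.7)]
((385.7033996582031, 245.38539123535156), (28.49013328552246, 102.67825317382812), 84.5596694946289)
pads [[ 564.8  -45.6    8. ]
 [ 585.2 -313.     8. ]
 [ 511.1 -318.1    8. ]
 [ 490.9  -51.2    8. ]] [ 538.00436353 -181.98843558    8.        ] [np.float64(74.1), np.float64(268.1), np.float64(74.3), np.float64(267.7)]
```

```bash
sleep 1
```

```text
(no output)
```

View pics/m_top.png

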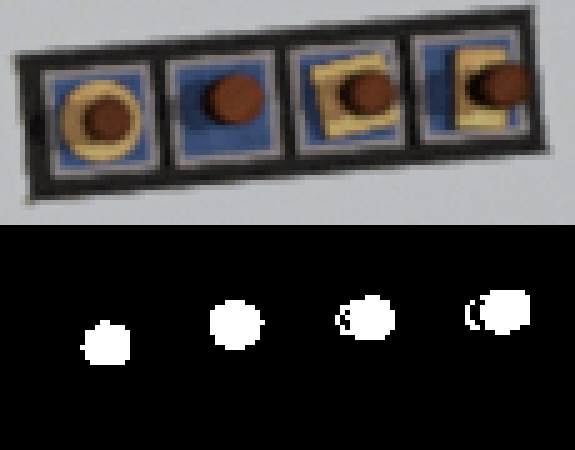

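View pics/m_scene.png

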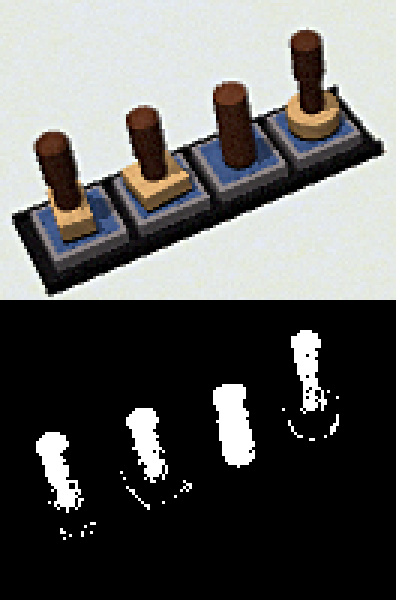

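Run:
```python
from h import *
T={'round':((351,248.3),(281.1,216.8)),'seal':((376.8,244.1),(256,234.3)),'square':((404,242.6),(227.1,242.6)),'oblong':((430.7,241.6),(196.8,250.7))}
H=dict(round=108,seal=88,square=96,oblong=102)
pc=np.array([538,-182.,0]);a=np.arctan2(585.2-564.8,313-45.6);print('pad yaw',np.degrees(a)); yv=np.array([-np.sin(a),np.cos(a),0]);xv=np.array([np.cos(a),np.sin(a),0])
for k,o in zip(T,(96,32,-32,-96)):
    X,e=tri(*T[k]);t=onz('top',T[k][0],H[k]);s=onz('scene',T[k][1],H[k])
    print(k,X.round(1),'gap',round(e,1),H[k],'top',t.round(1)[:2],'scene',s.round(1)[:2],'padc',(pc+o*yv).round(1)[:2])
# scene rack top corners
im=cv2.imread('pics/scene0.png').astype(int);b,g,r=im[...,0],im[...,1],im[...,2]
m=((r>1.4*b)&(r>40)).astype(np.uint8);M=np.zeros_like(m);M[180:240,318:425]=m[180:240,318:425]
cs,_=cv2.findContours(M,0,2);c=max(cs,key=cv2.contourArea);print(cv2.approxPolyDP(cv2.convexHull(c),2.5,True)[:,0].tolist())
for X in ((509,306.6),(551.5,49),(483.4,37.7),(441.2,295)): print(proj('scene',(*X,18)).round(1),proj('scene',(*X,0)).round(1))
for X in ((564.8,-45.6),(585.2,-313),(511.1,-318.1),(490.9,-51.2)): print('pad',proj('scene',(*X,8)).round(1))
```

```text
pad yaw 4.362655850249364
round [530.8 -85.4 109.8] gap 1.6 108 top [531.1 -84.8] scene [528.4 -85.5] padc [530.7 -86.3]
seal [ 540.1 -149.9   92.4] gap 1.4 88 top [ 540.4 -149.7] scene [ 535.1 -149.3] padc [ 535.6 -150.1]
square [ 542.6 -215.2   98.2] gap 0.5 96 top [ 542.7 -215.3] scene [ 540.1 -215.1] padc [ 540.4 -213.9]
oblong [ 543.7 -279.2  104.2] gap 0.5 102 top [ 543.8 -279.4] scene [ 541.2 -279.2] padc [ 545.3 -277.7]
[[417, 194], [411, 202], [340, 237], [323, 223], [325, 218], [398, 183]]
[417.3 194.5] [416.4 199.8]
[339.3 234.2] [339.2 239.7]
[322.4 219.3] [322.5 224.8]
[399.2 182.4] [398.5 187.7]
pad [306.2 253.4]
pad [195.8 300.5]
pad [185.1 278. ]
pad [291.4 235.2]
```

Run:
```python
import cv2
s=cv2.imread('pics/scene0.png')
cv2.imwrite('pics/z2.png',cv2.convertScaleAbs(cv2.resize(s[178:242,316:424],None,fx=7,fy=7,interpolation=0),alpha=1.8))
```

```text
(no output)
```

View pics/z2.png

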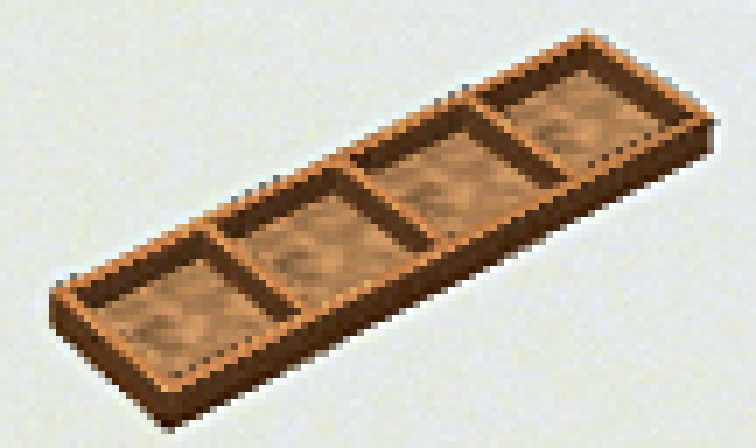

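Emit:
carry_out(steps=[0,0,0,0,0,1.342,1,0,0,0,0,0,1.342,1,0,0,0,0,0,1.342,1,0,0,0,0,0,1.342,1,0,0,0,0,0,1.342,1,0,0,0,0,0,1.342,1,0,0,0,0,0,1.342,1,0,0,0,0,0,1.342,1,0,0,0,0,0,1.342,1,0,0,0,0,0,0,1])

```text
time_s: 0.93
eef_pos: [223.4, 474.9, 193.0]
ee_rot: [0.0, 0.681, 0.732, -0.0]
force: [0.0, 0.1, 1.1]
grip_width: 0.999
```

Emit:
carry_out(steps=[-2.91,1.31,0,0,0,0,1,-2.91,1.31,0,0,0,0,1,-2.91,1.31,0,0,0,0,1,-2.91,1.31,0,0,0,0,1,-2.91,1.31,0,0,0,0,1,-2.91,1.31,0,0,0,0,1,-2.91,1.31,0,0,0,0,1,-2.91,1.31,0,0,0,0,1,-2.91,1.31,0,0,0,0,1,-2.91,1.31,0,0,0,0,1,-2.91,1.31,0,0,0,0,1,-2.91,1.31,0,0,0,0,1,-2.91,1.31,0,0,0,0,1,-2.91,1.31,0,0,0,0,1,-2.91,1.31,0,0,0,0,1,-2.91,1.31,0,0,0,0,1,-2.91,1.31,0,0,0,0,1,-2.91,1.31,0,0,0,0,1,-2.91,1.31,0,0,0,0,1])

```text
time_s: 2.52
eef_pos: [514.6, -58.6, 193.1]
ee_rot: [-0.0, 0.678, 0.735, -0.0]
force: [-0.7, -0.7, -0.2]
grip_width: 0.996
```

```bash
cat > go.py <<'E'
import sys,numpy as np
from rig import readout
from scipy.spatial.transform import Rotation as Ro
s=readout.sense();w,x,y,z=s['ee_rot'];R=Ro.from_quat([x,y,z,w])
print('t',round(s['time_s'],2),'pos',s['eef_pos'].round(1),'F',s['force'].round(1),'grip',round(s['grip_width'],3))
m=R.as_matrix();print('y-axis deg',np.degrees(np.arctan2(m[1,1],m[0,1])).round(2),'tilt',np.degrees(np.arccos(-m[2,2])).round(2),'q',s['joints'].round(2))
if len(sys.argv)>4:
    X=np.array(list(map(float,sys.argv[1:4])));yaw=float(sys.argv[4])
    # goal: tool y at yaw, z down
    a=np.radians(yaw);G=np.array([[-np.sin(a),np.cos(a),0],[np.cos(a),np.sin(a),0],[0,0,-1.]]).T
    print('shift cm in current tool axes',(m.T@(X-s['eef_pos'])/10).round(2),'turn units',(Ro.from_matrix(m.T@G).as_rotvec(degrees=True)/5).round(3))
    print('shift cm in goal axes',(G.T@(X-s['eef_pos'])/10).round(2))
E
python3 go.py 530 -85 190 4.4
```

```text
t 2.52 pos [514.6 -58.6 193.1] F [-0.7 -0.7 -0.2] grip 0.996
y-axis deg 4.63 tilt 0.02 q [-0.34  0.3   1.52  0.    1.33 -0.42]
shift cm in current tool axes [-2.75  1.32  0.31] turn units [-0.004 -0.002  0.047]
shift cm in goal axes [-2.75  1.33  0.31]
```

Emit:
carry_out(steps=[-1.4,0.66,0,0,0,0,1,-1.35,0.66,0,0,0,0,1,0,0,1.5,0,0,0,1,0,0,1.5,0,0,0,1,0,0,1.5,0,0,0,1,0,0,1.5,0,0,0,1,0,0,1.5,0,0,0,1,0,0,1.5,0,0,0,1,0,0,1.3,0,0,0,1,0,0,1,0,0,0,1,0,0,1,0,0,0,1,0,0,0,0,0,0,1,0,0,0,0,0,0,1], grip_force=30)

```text
time_s: 3.6
eef_pos: [529.5, -83.5, 70.2]
ee_rot: [-0.0, 0.679, 0.734, -0.0]
force: [-0.3, 0.0, -0.7]
grip_width: 0.998
```

```bash
python3 go.py 530 -85 70 4.4; python3 -c "
from h import *
for n in C: 
    im=cams.capture(n)[:,:,::-1]; a=(200,300,180,320) if n=='scene' else (210,280,310,450)
    cv2.imwrite(f'pics/a_{n}.png',cv2.convertScaleAbs(cv2.resize(im[a[0]:a[1],a[2]:a[3]],None,fx=5,fy=5),alpha=1.8))"
```

```text
t 3.6 pos [529.5 -83.5  70.2] F [-0.3  0.  -0.7] grip 0.998
y-axis deg 4.47 tilt 0.02 q [-0.38  0.47  1.62 -0.    1.06 -0.45]
shift cm in current tool axes [-0.16  0.04  0.02] turn units [-0.004 -0.002  0.014]
shift cm in goal axes [-0.16  0.04  0.02]
```

View pics/a_scene.png

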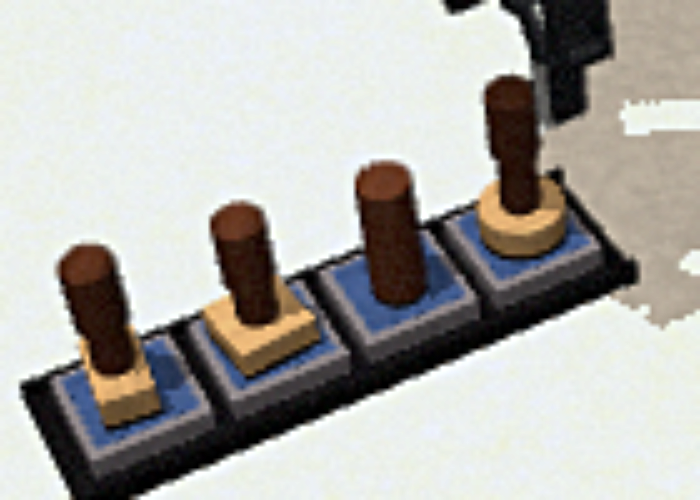

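```bash
python3 -c "
from h import *
for n in C: cv2.imwrite(f'pics/b_{n}.png',cv2.convertScaleAbs(cams.capture(n)[:,:,::-1],alpha=1.8))
print(proj('scene',(529.5,-83.5,70)),proj('scene',(529.5,-83.5,110)),proj('top',(529.5,-83.5,70)), proj('scene',(487,-83.5,80)), proj('scene',(572,-83.5,80)))"; python3 go.py
```

```text
[283.41111049 229.66170933] [282.04968317 216.1275657 ] [349.5118746  249.12320895] [275.95347041 215.57473699] [290.6221336  237.75848867]
t 3.8 pos [529.9 -83.6  71. ] F [ 0.2 -0.1  0.6] grip 1.0
y-axis deg 4.43 tilt 0.08 q [-0.38  0.46  1.62  0.    1.06 -0.45]
```

View pics/b_scene.png

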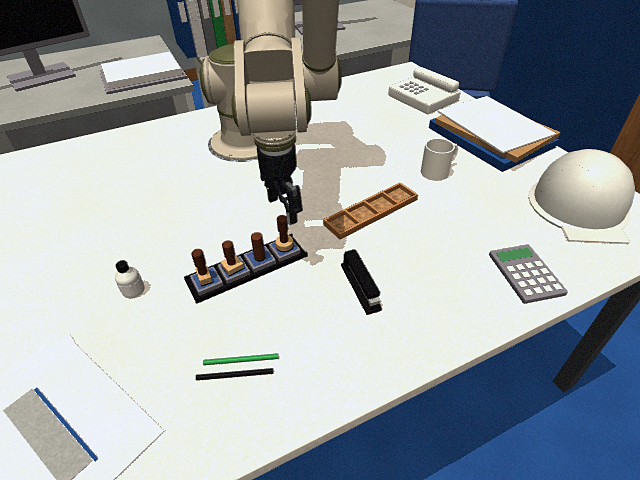

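View pics/b_top.png

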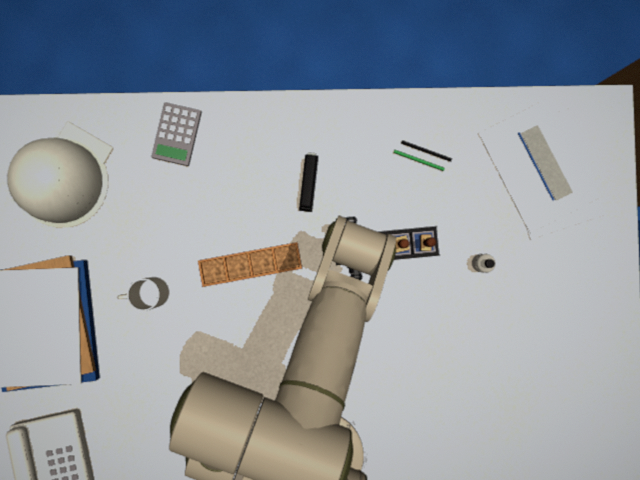

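```bash
python3 -c "
from h import *
im=cv2.imread('pics/b_scene.png')
for x in (487,529.5,572):
  for z in (70,83,100,140): p=proj('scene',(x,-83.5,z));print(x,z,p.round(1)); 
cv2.imwrite('pics/c.png',cv2.convertScaleAbs(cv2.resize(im[130:270,230:350],None,fx=4.2,fy=4.2),alpha=1.5,beta=25))"
```

```text
487 70 [276.3 218.9]
487 83 [275.8 214.6]
487 100 [275.2 208.9]
487 140 [273.6 194.8]
529.5 70 [283.4 229.7]
529.5 83 [283.  225.3]
529.5 100 [282.4 219.6]
529.5 140 [281.  205.5]
572 70 [290.9 241.1]
572 83 [290.5 236.8]
572 100 [290. 231.]
572 140 [288.8 216.7]
```

View pics/c.png

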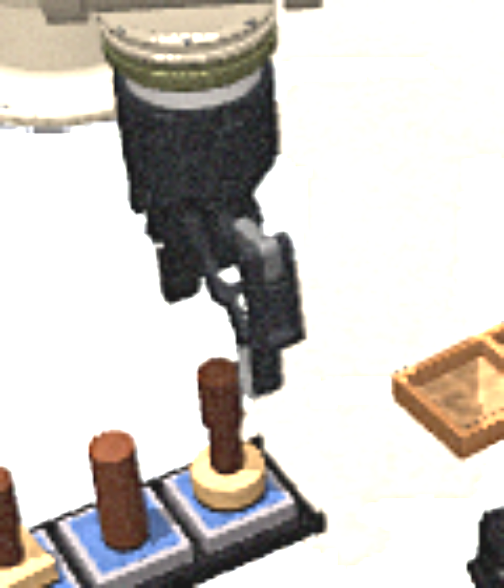

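```bash
python3 -c "
from h import *
im=cv2.imread('pics/scene0.png')
d=np.array([np.cos(np.radians(64.8)),np.sin(np.radians(64.8)),0])
for s in (-50,0,50):
  for z in (193,206,230,250): print(s,z,proj('scene',np.array([223.4,474.8,z])+s*d).round(1))
cv2.imwrite('pics/d.png',cv2.convertScaleAbs(cv2.resize(im[0:80,370:480],None,fx=6,fy=6),alpha=2.5,beta=25))"
```

```text
-50 193 [398.2  78.5]
-50 206 [398.6  74.1]
-50 230 [399.5  65.8]
-50 250 [400.3  58.8]
0 193 [415.2  78. ]
0 206 [415.8  73.6]
0 230 [416.9  65.4]
0 250 [417.9  58.3]
50 193 [432.3  77.6]
50 206 [433.   73.2]
50 230 [434.3  64.9]
50 250 [435.4  57.8]
```

View pics/d.png

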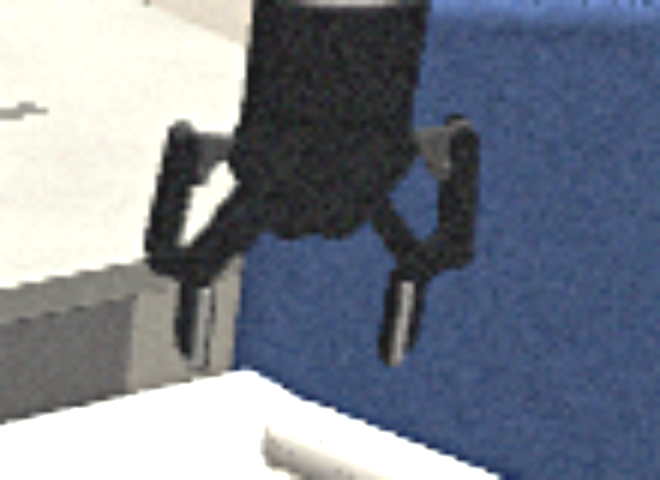

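```bash
python3 -c "
from h import *
im=cv2.imread('pics/b_top.png')
for x in (472,530,587):
  for z in (110,150): print(x,z,proj('top',(x,-83.5,z)).round(1))
cv2.imwrite('pics/e.png',cv2.convertScaleAbs(cv2.resize(im[205:285,310:410],None,fx=6,fy=6),alpha=1.5,beta=25))
im=cv2.imread('pics/top0.png')
cv2.imwrite('pics/f.png',cv2.convertScaleAbs(cv2.resize(im[370:450,40:140],None,fx=6,fy=6),alpha=2.5,beta=25))
d=np.array([np.cos(np.radians(64.8)),np.sin(np.radians(64.8)),0])
for s in (-57,0,57): print(s,proj('top',np.array([223.4,474.8,270])+s*d).round(1))
"
```

```text
472 110 [351.  272.8]
472 150 [352.1 273.4]
530 110 [350.5 248.8]
530 150 [351.6 248.6]
587 110 [350.  225.2]
587 150 [351.1 224.3]
-57 [116.4 410.8]
0 [ 91.6 399.7]
57 [ 66.8 388.5]
```

View pics/e.png

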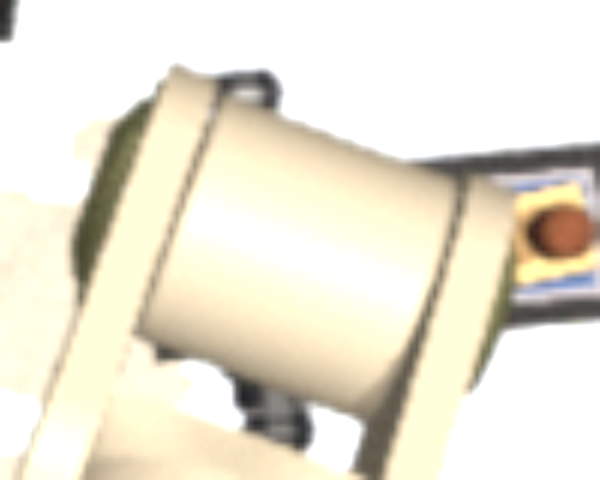

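View pics/f.png

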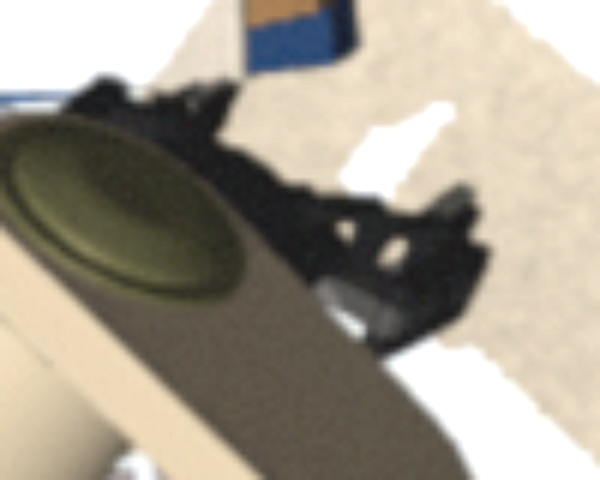

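Emit:
carry_out(steps=[0,0,1,0,0,0,1,0,0,1,0,0,0,1,0,0,0,0,0,0,1])

```text
time_s: 4.05
eef_pos: [528.2, -83.0, 48.0]
ee_rot: [-0.002, 0.679, 0.734, -0.001]
force: [0.7, 0.5, -0.5]
grip_width: 1.001
```

```bash
cat > snap.py <<'E'
import sys
from h import *
n=sys.argv[1];out=sys.argv[2];a=list(map(int,sys.argv[3:7]));f=float(sys.argv[7])
im=cams.capture(n)[:,:,::-1][a[0]:a[1],a[2]:a[3]]
cv2.imwrite('pics/'+out,cv2.convertScaleAbs(cv2.resize(im,None,fx=f,fy=f,interpolation=cv2.INTER_CUBIC),alpha=2.2,beta=15))
E
python3 snap.py scene g.png 130 270 230 350 4.2;python3 go.py
python3 -c "
from h import *
for x in (487,572): print(x,[ (z,proj('scene',(x,-84,z)).round(1).tolist()) for z in (62,102)])"
```

```text
t 4.1 pos [528.6 -83.1  48.9] F [-0.3 -0.5  0.2] grip 1.0
y-axis deg 4.41 tilt 0.16 q [-0.38  0.49  1.64  0.    1.01 -0.45]
487 [(62, [276.4, 221.5]), (102, [274.9, 208.2])]
572 [(62, [290.9, 243.8]), (102, [289.8, 230.3])]
```

View pics/g.png

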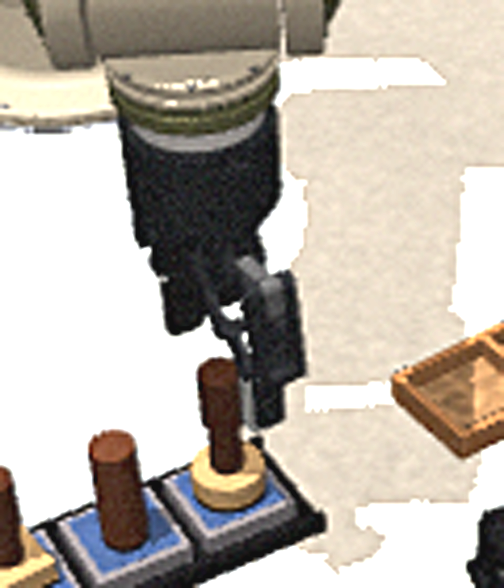

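Emit:
carry_out(steps=[-0.18,0.13,0.5,0,0,0,1,0,0,0.4,0,0,0,1,0,0,0,0,0,0,1,0,0,0,0,0,0,1])

```text
time_s: 4.43
eef_pos: [530.8, -85.2, 41.1]
ee_rot: [-0.0, 0.679, 0.734, -0.0]
force: [0.1, -0.5, -0.1]
grip_width: 0.999
```

```bash
python3 snap.py scene g2.png 130 270 230 350 4.2;python3 snap.py top g2t.png 205 285 310 410 5;python3 go.py
python3 -c "
from h import *
for x in (487,572): print(x,[ (z,proj('scene',(x,-84,z)).round(1).tolist()) for z in (52,92)])"
```

```text
t 4.53 pos [531.  -85.2  41.5] F [-0.4  0.2  0.7] grip 1.001
y-axis deg 4.41 tilt 0.02 q [-0.38  0.51  1.64  0.    0.99 -0.45]
487 [(52, [276.8, 224.8]), (92, [275.3, 211.6])]
572 [(52, [291.2, 247.0]), (92, [290.1, 233.8])]
```

View pics/g2.png

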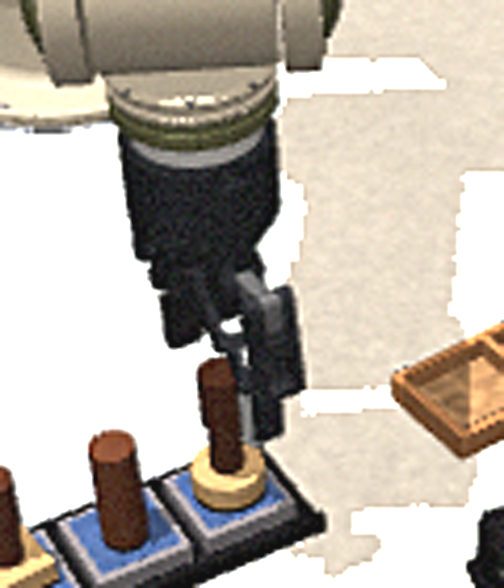

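View pics/g2t.png

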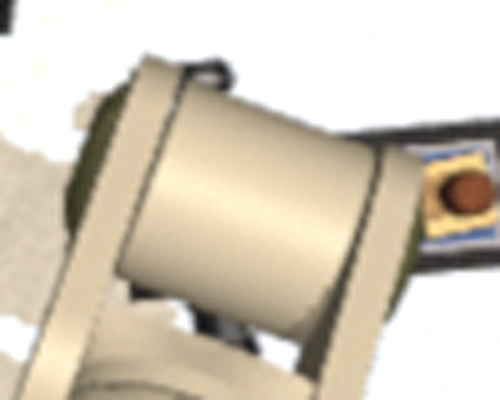

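Emit:
carry_out(steps=[0,0,0,0,0,0,0.5,0,0,0,0,0,0,0.2,0,0,0,0,0,0,0,0,0,0,0,0,0,-0.2,0,0,0,0,0,0,-0.3,0,0,0,0,0,0,-0.35,0,0,0,0,0,0,-0.35])

```text
time_s: 5.12
eef_pos: [530.9, -85.2, 41.3]
ee_rot: [-0.0, 0.679, 0.734, -0.0]
force: [0.2, 0.1, 0.5]
grip_width: 0.323
```

```bash
python3 snap.py scene g3.png 150 270 230 350 5;python3 go.py
```

```text
t 5.17 pos [531.  -85.2  41.3] F [-0.4  0.  -0.8] grip 0.328
y-axis deg 4.41 tilt 0.0 q [-0.38  0.51  1.64 -0.    0.99 -0.45]
```

View pics/g3.png

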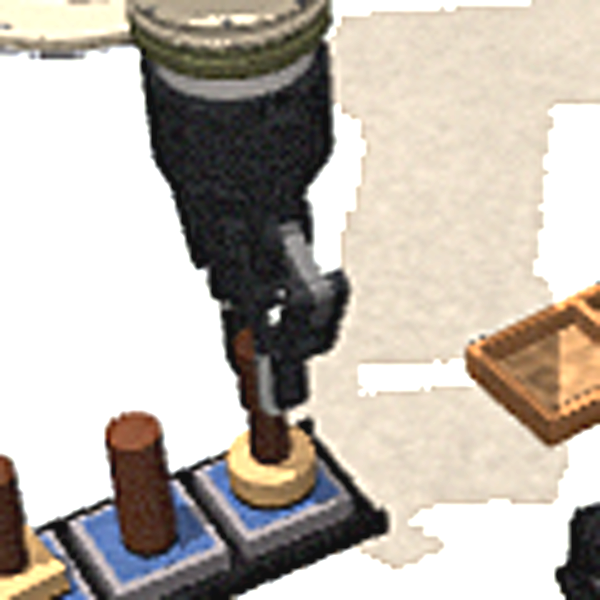

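Emit:
carry_out(steps=[0,0,0,0,0,0,0,0,0,0,0,0,0,0,0,0,0.5,0,0,0,0,0,0,0.5,0,0,0,0,0,0,0,0,0,0,0,0,0,0,0,0,0,-0.25,0,0,0,0,0,0,-0.35,0,0,0,0,0,0,-0.4,0,0,0,0,0,0,-0.45,0,0,0,0,0,0,-0.6,0,0,0,0,0,0,-1,0,0,0,0,0,0,-1], grip_force=30)

```text
time_s: 6.17
eef_pos: [531.0, -85.2, 31.5]
ee_rot: [0.0, 0.679, 0.734, 0.0]
force: [-0.2, 0.2, 1.1]
grip_width: 0.271
```

```bash
python3 snap.py scene g4.png 150 270 230 350 5;python3 go.py
```

```text
t 6.22 pos [531.  -85.2  31.5] F [-0.3  1.3  1.8] grip 0.275
y-axis deg 4.41 tilt 0.02 q [-0.38  0.52  1.65 -0.    0.97 -0.45]
```

View pics/g4.png

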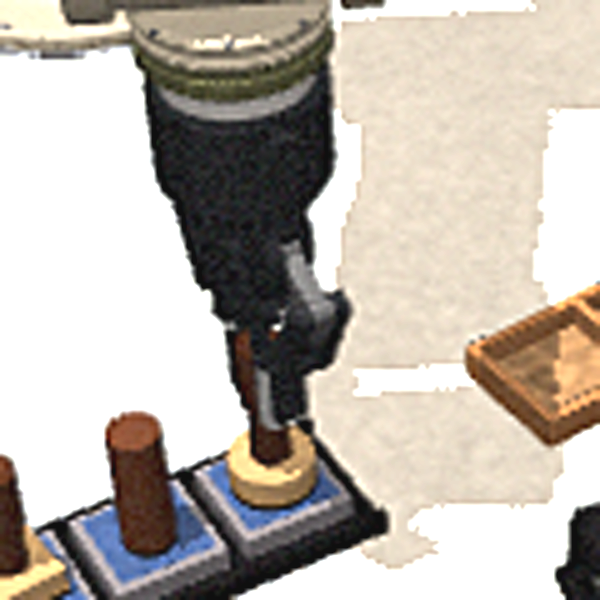

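Emit:
carry_out(steps=[0,0,-0.3,0,0,0,-1,0,0,-0.7,0,0,0,-1,0,0,-1,0,0,0,-1,0,0,-1,0,0,0,-1,0,0,-1,0,0,0,-1,0,0,-1,0,0,0,-1,0,0,-1,0,0,0,-1,0,0,0,0,0,0,-1,0,0,0,0,0,0,-1])

```text
time_s: 6.97
eef_pos: [531.1, -85.2, 91.8]
ee_rot: [0.0, 0.679, 0.734, 0.0]
force: [-0.4, -1.1, -2.0]
grip_width: 0.278
```

```bash
python3 snap.py scene g5.png 130 270 200 350 4;python3 go.py 511.9 77.4 92 9.4
```

```text
t 7.02 pos [530.8 -85.1  91.2] F [-0.5  0.1 -0.8] grip 0.269
y-axis deg 4.41 tilt 0.01 q [-0.38  0.44  1.6  -0.    1.1  -0.45]
shift cm in current tool axes [16.35 -0.63 -0.08] turn units [-0.003 -0.001 -0.998]
shift cm in goal axes [16.34  0.79 -0.08]
```

View pics/g5.png

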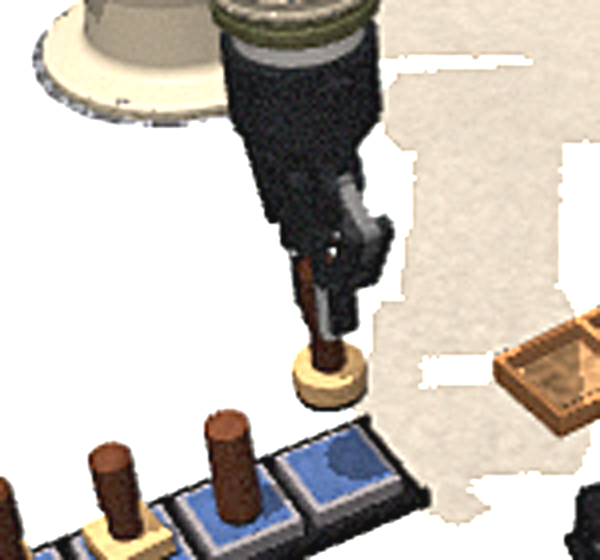

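Emit:
carry_out(steps=[0,0,0,0,0,-0.5,-1,0,0,0,0,0,-0.5,-1,1,0.05,0,0,0,0,-1,2.2,0.1,0,0,0,0,-1,2.2,0.11,0,0,0,0,-1,2.2,0.11,0,0,0,0,-1,2.2,0.11,0,0,0,0,-1,2.2,0.11,0,0,0,0,-1,2.2,0.1,0,0,0,0,-1,1.5,0.07,0,0,0,0,-1,0.64,0.03,0,0,0,0,-1,0,0,0,0,0,0,-1,0,0,0,0,0,0,-1,0,0,0,0,0,0,-1])

```text
time_s: 8.18
eef_pos: [512.1, 76.6, 91.2]
ee_rot: [-0.0, 0.647, 0.762, -0.0]
force: [1.1, 0.2, -0.8]
grip_width: 0.271
```

```bash
python3 snap.py scene g6.png 120 260 260 430 4;python3 snap.py top g6t.png 220 300 190 330 5;python3 go.py 511.9 77.4 15.5 9.4
```

```text
t 8.28 pos [512.1  76.5  91.2] F [-0.  -0.6 -0.9] grip 0.269
y-axis deg 9.33 tilt 0.01 q [-0.08  0.4   1.66 -0.    1.08 -0.24]
shift cm in current tool axes [ 0.09 -0.01  7.57] turn units [-0.     0.001 -0.013]
shift cm in goal axes [ 0.09 -0.01  7.57]
```

View pics/g6.png

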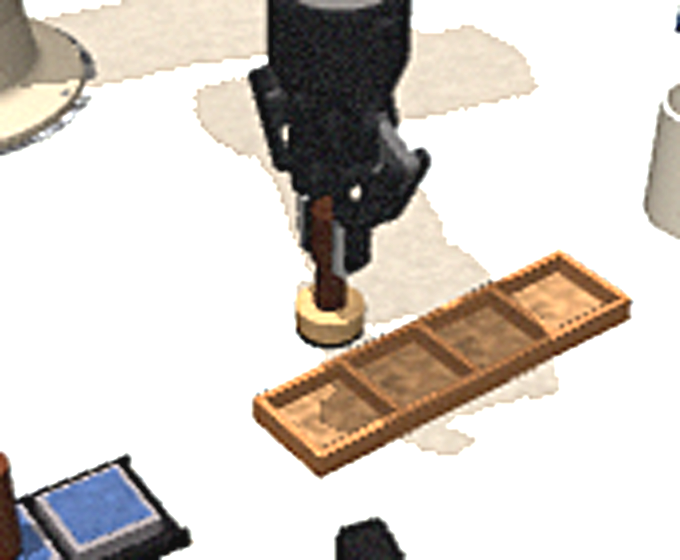

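```bash
python3 -c "
from h import *
print(proj('scene',(512,77,80)),proj('scene',(512,77,4)))"
```

```text
[342.14256115 201.54490429] [341.6142953  225.45072757]
```

Emit:
carry_out(steps=[0.09,0,1,0,0,0,-1,0,0,1,0,0,0,-1,0,0,1,0,0,0,-1,0,0,1,0,0,0,-1,0,0,0.9,0,0,0,-1,0,0,0,0,0,0,-1,0,0,0,0,0,0,-1])

```text
time_s: 8.87
eef_pos: [511.6, 78.2, 41.7]
ee_rot: [-0.0, 0.647, 0.763, -0.0]
force: [0.4, -0.8, -0.4]
grip_width: 0.272
```

```bash
python3 snap.py scene g7.png 120 260 260 430 4;python3 go.py 511.9 77.4 15.5 9.4
```

```text
t 8.92 pos [512.   78.2  42.3] F [ 0.2  0.  -0.4] grip 0.272
y-axis deg 9.41 tilt 0.0 q [-0.07  0.47  1.7  -0.    0.97 -0.24]
shift cm in current tool axes [-0.08 -0.02  2.68] turn units [-0.     0.     0.003]
shift cm in goal axes [-0.08 -0.02  2.68]
```

View pics/g7.png

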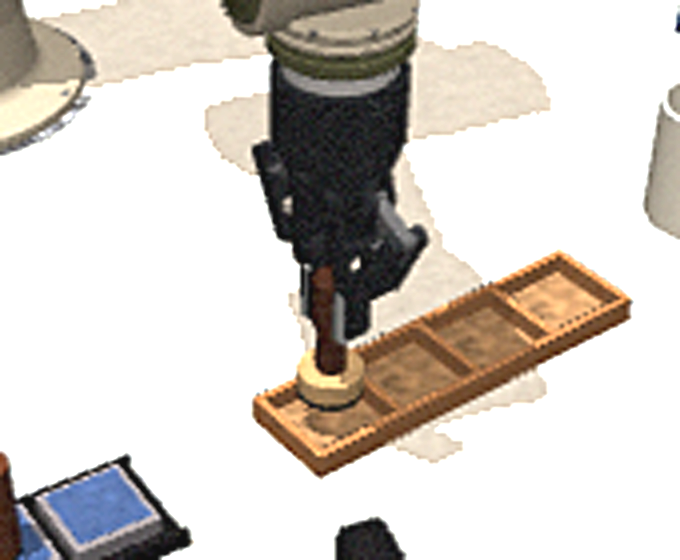

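Emit:
carry_out(steps=[-0.08,0,0.8,0,0,0,-1,0,0,0.7,0,0,0,-1,0,0,0.5,0,0,0,-1,0,0,0.3,0,0,0,-1,0,0,0.15,0,0,0,-1,0,0,0.1,0,0,0,-1,0,0,0,0,0,0,-1,0,0,0,0,0,0,-1])

```text
time_s: 9.58
eef_pos: [512.1, 77.4, 17.0]
ee_rot: [0.0, 0.647, 0.763, 0.0]
force: [0.3, 0.7, -0.6]
grip_width: 0.272
```

```bash
python3 go.py 511.9 77.4 15.5 9.4
```

```text
t 9.58 pos [512.1  77.4  17. ] F [ 0.3  0.7 -0.6] grip 0.272
y-axis deg 9.41 tilt 0.02 q [-0.08  0.51  1.72 -0.    0.91 -0.24]
shift cm in current tool axes [ 0.   -0.02  0.15] turn units [0.004 0.001 0.002]
shift cm in goal axes [ 0.   -0.02  0.15]
```

Emit:
carry_out(steps=[0,0,0.05,0,0,0,-1,0,0,0.05,0,0,0,-1,0,0,0.04,0,0,0,-1,0,0,0,0,0,0,-1,0,0,0,0,0,0,-1])

```text
time_s: 10.0
eef_pos: [512.1, 77.4, 15.5]
ee_rot: [0.0, 0.647, 0.763, 0.0]
force: [1.2, 0.1, 0.1]
grip_width: 0.27
```

```bash
python3 go.py 511.9 77.4 15.5 9.4;python3 snap.py scene g8.png 120 260 260 430 4
```

```text
t 10.0 pos [512.1  77.4  15.5] F [1.2 0.1 0.1] grip 0.27
y-axis deg 9.41 tilt 0.01 q [-0.08  0.51  1.72 -0.    0.91 -0.24]
shift cm in current tool axes [ 0.   -0.02 -0.  ] turn units [0.002 0.001 0.002]
shift cm in goal axes [ 0.   -0.02 -0.  ]
```

View pics/g8.png

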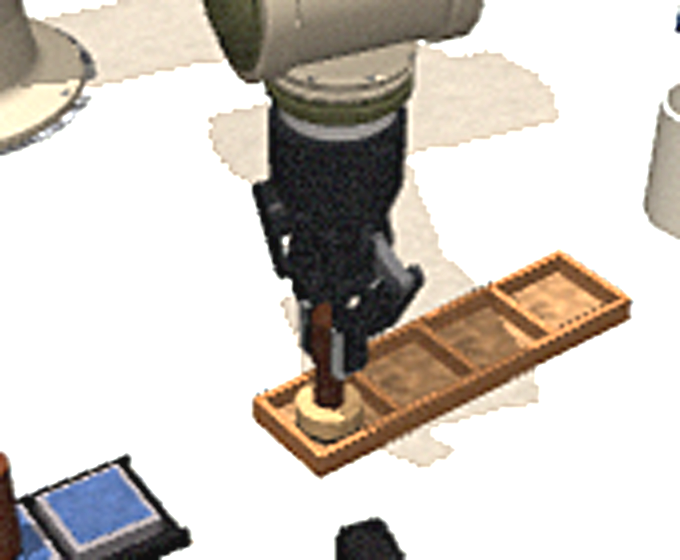

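Emit:
carry_out(steps=[0,0,0.04,0,0,0,-1,0,0,0.04,0,0,0,-1,0,0,0,0,0,0,-1,0,0,0,0,0,0,-1])

```text
time_s: 10.38
eef_pos: [512.2, 77.4, 15.4]
ee_rot: [0.0, 0.647, 0.763, 0.0]
force: [-3.4, -0.1, 8.0]
grip_width: 0.273
```

Emit:
carry_out(steps=[0,0,0.04,0,0,0,-1,0,0,0.03,0,0,0,-1,0,0,0,0,0,0,-1,0,0,0,0,0,0,-1])

```text
time_s: 10.72
eef_pos: [512.3, 77.4, 15.4]
ee_rot: [0.0, 0.647, 0.763, 0.0]
force: [-5.7, -0.5, 15.5]
grip_width: 0.273
```

Emit:
carry_out(steps=[0,0,-0.07,0,0,0,-1,0,0,-0.07,0,0,0,-1,0,0,0,0,0,0,-0.9,0,0,0,0,0,0,-0.5,0,0,0,0,0,0,-0.4,0,0,0,0,0,0,-0.3,0,0,0,0,0,0,-0.1,0,0,0,0,0,0,0.2,0,0,0,0,0,0,0.2,0,0,0,0,0,0,0.2])

```text
time_s: 11.55
eef_pos: [512.0, 77.4, 15.2]
ee_rot: [-0.0, 0.647, 0.763, -0.0]
force: [0.1, 0.2, 0.2]
grip_width: 0.602
```

```bash
python3 go.py 511.9 77.4 15.5 9.4;python3 snap.py scene g9.png 120 260 260 430 4
```

```text
t 11.55 pos [512.   77.4  15.2] F [0.1 0.2 0.2] grip 0.602
y-axis deg 9.41 tilt 0.01 q [-0.08  0.51  1.72 -0.    0.91 -0.24]
shift cm in current tool axes [ 0.   -0.01 -0.03] turn units [-0.001 -0.     0.002]
shift cm in goal axes [ 0.   -0.01 -0.03]
```

View pics/g9.png

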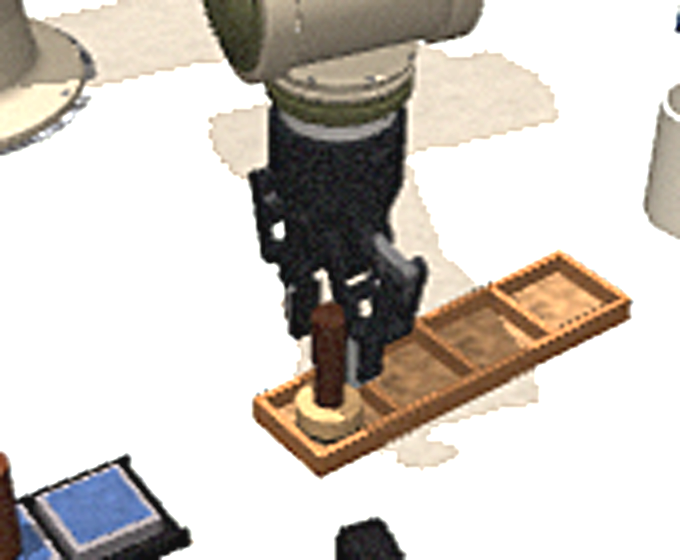

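Emit:
carry_out(steps=[0,0,-0.5,0,0,0,0.4,0,0,-1,0,0,0,0.6,0,0,-1.5,0,0,0,0.8,0,0,-2,0,0,0,1,0,0,-2,0,0,0,1,0,0,-2,0,0,0,1,0,0,-1,0,0,0,1,0,0,0,0,0,0.5,1,0,0,0,0,0,0.5,1,0,0,0,0,0,0,1])

```text
time_s: 12.43
eef_pos: [512.0, 77.4, 115.7]
ee_rot: [0.0, 0.68, 0.733, 0.0]
force: [-0.3, -0.8, -0.3]
grip_width: 0.998
```

```bash
python3 go.py 538.5 -149.8 115 4.4
```

```text
t 12.43 pos [512.   77.4 115.7] F [-0.3 -0.8 -0.3] grip 0.998
y-axis deg 4.32 tilt 0.02 q [-0.08  0.37  1.63  0.    1.14 -0.15]
shift cm in current tool axes [-22.86   0.93   0.07] turn units [ 0.005  0.001 -0.015]
shift cm in goal axes [-22.86   0.9    0.07]
```

Emit:
carry_out(steps=[-2.54,0.1,0,0,0,0,1,-2.54,0.1,0,0,0,0,1,-2.54,0.1,0,0,0,0,1,-2.54,0.1,0,0,0,0,1,-2.54,0.1,0,0,0,0,1,-2.54,0.1,0,0,0,0,1,-2.54,0.1,0,0,0,0,1,-2.54,0.1,0,0,0,0,1,-2.54,0.11,0,0,0,0,1,0,0,0,0,0,0,1,0,0,0,0,0,0,1,0,0,2,0,0,0,1,0,0,2,0,0,0,1,0,0,1,0,0,0,1,0,0,0,0,0,0,1])

```text
time_s: 13.68
eef_pos: [537.4, -148.4, 63.3]
ee_rot: [-0.002, 0.679, 0.734, -0.001]
force: [0.5, 0.5, -0.2]
grip_width: 1.003
```

```bash
python3 go.py 538.5 -149.8 13 4.4; python3 snap.py scene k1.png 130 270 200 350 4; python3 snap.py top k1t.png 210 280 320 450 5
```

```text
t 13.68 pos [ 537.4 -148.4   63.3] F [ 0.5  0.5 -0.2] grip 1.003
y-axis deg 4.49 tilt 0.26 q [-0.48  0.52  1.56  0.    1.07 -0.56]
shift cm in current tool axes [-0.16  0.11  5.03] turn units [-0.043 -0.028  0.019]
shift cm in goal axes [-0.15  0.1   5.03]
```

View pics/k1.png

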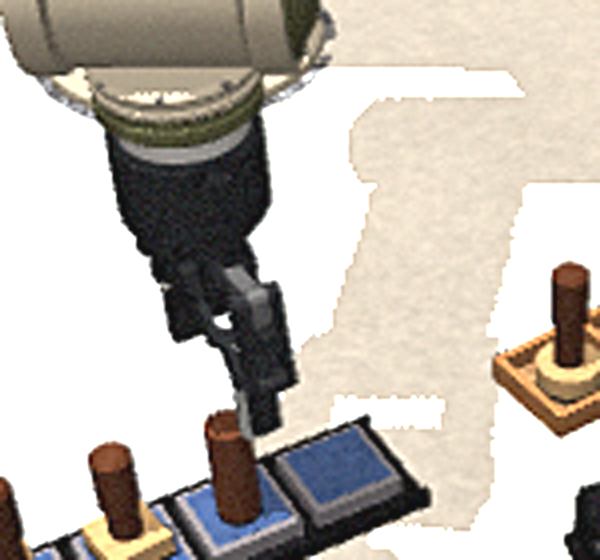

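Emit:
carry_out(steps=[-0.1,0.05,1.2,0,0,0,1,0,0,1.2,0,0,0,1,0,0,1.2,0,0,0,1,0,0,0.8,0,0,0,1,0,0,0.6,0,0,0,1,0,0,0,0,0,0,1,0,0,0,0,0,0,1])

```text
time_s: 14.37
eef_pos: [539.5, -150.8, 15.8]
ee_rot: [0.0, 0.679, 0.734, 0.0]
force: [-0.8, -0.5, 0.6]
grip_width: 1.0
```

```bash
python3 go.py 538.5 -149.8 13 4.4; python3 snap.py scene k2.png 130 270 200 350 4
```

```text
t 14.37 pos [ 539.5 -150.8   15.8] F [-0.8 -0.5  0.6] grip 1.0
y-axis deg 4.42 tilt 0.04 q [-0.48  0.59  1.59 -0.    0.97 -0.56]
shift cm in current tool axes [ 0.11 -0.09  0.28] turn units [0.006 0.004 0.005]
shift cm in goal axes [ 0.11 -0.09  0.28]
```

View pics/k2.png

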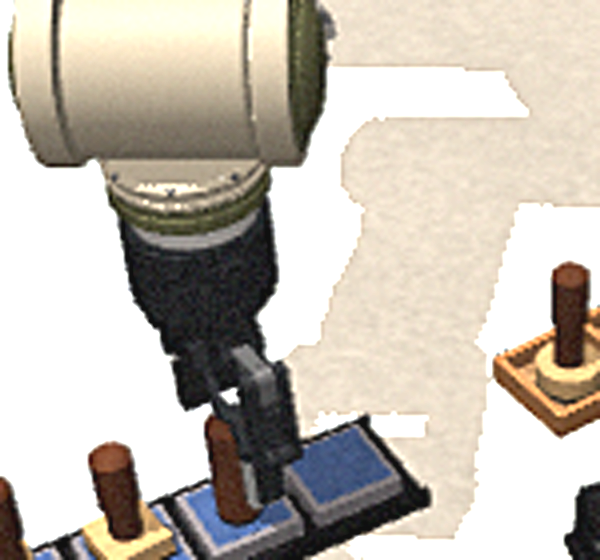

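Emit:
carry_out(steps=[0.1,-0.05,0.2,0,0,0,0.5,0,0,0,0,0,0,0,0,0,0,0,0,0,-0.2,0,0,0,0,0,0,-0.25,0,0,0,0,0,0,-0.3,0,0,0,0,0,0,-0.35,0,0,0,0,0,0,-0.4,0,0,0,0,0,0,-0.6,0,0,0,0,0,0,-1,0,0,0,0,0,0,-1,0,0,0,0,0,0,-1])

```text
time_s: 15.33
eef_pos: [538.8, -149.9, 13.5]
ee_rot: [0.0, 0.679, 0.734, 0.0]
force: [-1.7, -0.1, 2.2]
grip_width: 0.3
```

```bash
python3 go.py 538.5 -149.8 13 4.4; python3 snap.py scene k3.png 130 270 200 350 4
```

```text
t 15.33 pos [ 538.8 -149.9   13.5] F [-1.7 -0.1  2.2] grip 0.3
y-axis deg 4.41 tilt 0.02 q [-0.48  0.59  1.59  0.    0.96 -0.56]
shift cm in current tool axes [ 0.01 -0.03  0.05] turn units [0.003 0.002 0.002]
shift cm in goal axes [ 0.01 -0.03  0.05]
```

View pics/k3.png

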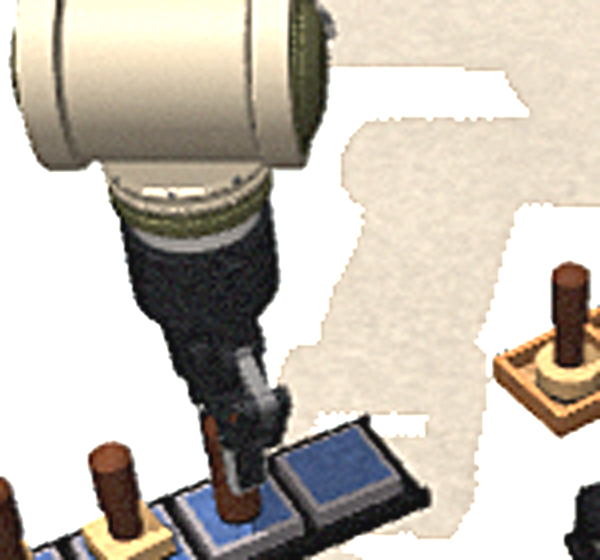

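Emit:
carry_out(steps=[0,0,-0.3,0,0,0,-1,0,0,-0.8,0,0,0,-1,0,0,-1.4,0,0,0,-1,0,0,-1.6,0,0,0,-1,0,0,-1.6,0,0,0,-1,0,0,-1.6,0,0,0,-1,0,0,-1.6,0,0,0,-1,0,0,-0.8,0,0,0,-1,0,0,-0.3,0,0,0,-1,0,0,0,0,0,-0.5,-1,0,0,0,0,0,-0.5,-1,0,0,0,0,0,0,-1])

```text
time_s: 16.38
eef_pos: [538.3, -149.6, 112.6]
ee_rot: [-0.001, 0.646, 0.763, -0.0]
force: [0.1, 0.4, -1.0]
grip_width: 0.294
```

```bash
python3 go.py 501.5 140.5 113 9.4; python3 snap.py scene k4.png 130 270 200 350 4
```

```text
t 16.38 pos [ 538.3 -149.6  112.6] F [ 0.1  0.4 -1. ] grip 0.294
y-axis deg 9.5 tilt 0.08 q [-0.48  0.46  1.51  0.    1.18 -0.65]
shift cm in current tool axes [ 2.922e+01  1.160e+00 -2.000e-02] turn units [-0.012 -0.009  0.02 ]
shift cm in goal axes [29.22  1.11 -0.04]
```

View pics/k4.png

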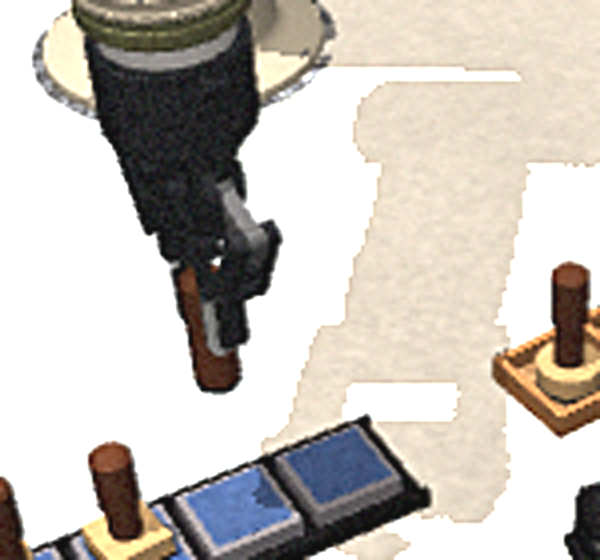

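Emit:
carry_out(steps=[1.2,0.05,0,0,0,0,-1,2.6,0.1,0,0,0,0,-1,2.6,0.1,0,0,0,0,-1,2.6,0.1,0,0,0,0,-1,2.6,0.1,0,0,0,0,-1,2.6,0.1,0,0,0,0,-1,2.6,0.1,0,0,0,0,-1,2.6,0.1,0,0,0,0,-1,2.6,0.1,0,0,0,0,-1,2.6,0.1,0,0,0,0,-1,2.6,0.1,0,0,0,0,-1,1.4,0.06,0,0,0,0,-1,0.62,0.02,0,0,0,0,-1,0,0,0,0,0,0,-1,0,0,0,0,0,0,-1,0,0,0,0,0,0,-1])

```text
time_s: 17.77
eef_pos: [502.1, 139.6, 113.2]
ee_rot: [-0.0, 0.647, 0.762, -0.0]
force: [-0.5, -0.9, -1.5]
grip_width: 0.294
```

```bash
python3 go.py 501.5 140.5 -2.5 9.4; python3 snap.py scene k5.png 120 260 260 430 4
```

```text
t 17.77 pos [502.1 139.6 113.2] F [-0.5 -0.9 -1.5] grip 0.294
y-axis deg 9.34 tilt 0.01 q [ 0.05  0.38  1.62 -0.    1.14 -0.12]
shift cm in current tool axes [ 0.1  -0.04 11.57] turn units [-0.002  0.002 -0.011]
shift cm in goal axes [ 0.1  -0.04 11.57]
```

View pics/k5.png

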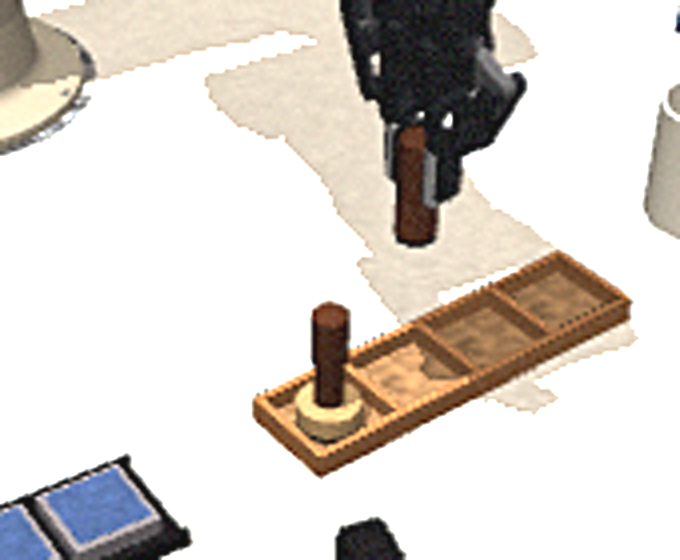

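Emit:
carry_out(steps=[0.1,-0.04,1,0,0,0,-1,0,0,1.6,0,0,0,-1,0,0,1.6,0,0,0,-1,0,0,1.6,0,0,0,-1,0,0,1.6,0,0,0,-1,0,0,1.4,0,0,0,-1,0,0,1,0,0,0,-1,0,0,0.7,0,0,0,-1,0,0,0.4,0,0,0,-1,0,0,0.2,0,0,0,-1,0,0,0,0,0,0,-1,0,0,0,0,0,0,-1])

```text
time_s: 18.82
eef_pos: [501.8, 141.2, 2.8]
ee_rot: [0.0, 0.647, 0.763, 0.0]
force: [1.0, 0.3, -0.7]
grip_width: 0.294
```

```bash
python3 go.py 501.5 140.5 -2.5 9.4; python3 snap.py scene k6.png 120 260 260 430 4
```

```text
t 18.82 pos [501.8 141.2   2.8] F [ 1.   0.3 -0.7] grip 0.294
y-axis deg 9.41 tilt 0.06 q [ 0.05  0.54  1.72  0.    0.88 -0.11]
shift cm in current tool axes [-0.07 -0.05  0.53] turn units [0.011 0.001 0.002]
shift cm in goal axes [-0.07 -0.05  0.53]
```

View pics/k6.png

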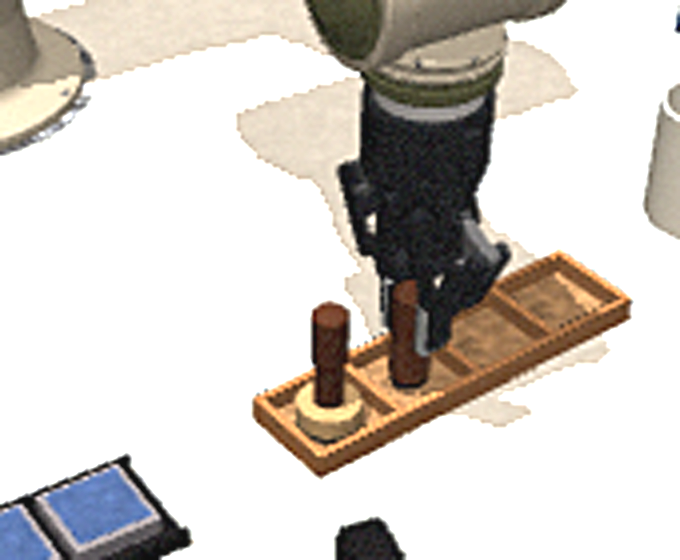

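Emit:
carry_out(steps=[-0.07,0,0.15,0,0,0,-1,0,0,0.1,0,0,0,-1,0,0,0.05,0,0,0,-1,0,0,0,0,0,0,-1,0,0,0,0,0,0,-1,0,0,0,0,0,0,-1])

```text
time_s: 19.37
eef_pos: [501.6, 140.5, -0.7]
ee_rot: [0.0, 0.647, 0.763, 0.0]
force: [-0.5, -0.5, -1.2]
grip_width: 0.301
```

Emit:
carry_out(steps=[0,0,0.05,0,0,0,-1,0,0,0.05,0,0,0,-1,0,0,0,0,0,0,-1,0,0,0,0,0,0,-1])

```text
time_s: 19.7
eef_pos: [501.5, 140.5, -1.8]
ee_rot: [-0.0, 0.647, 0.763, -0.0]
force: [0.2, 0.0, -0.6]
grip_width: 0.297
```

Emit:
carry_out(steps=[0,0,0.05,0,0,0,-1,0,0,0.03,0,0,0,-1,0,0,0,0,0,0,-1,0,0,0,0,0,0,-1])

```text
time_s: 20.03
eef_pos: [501.6, 140.5, -2.5]
ee_rot: [0.0, 0.647, 0.763, -0.0]
force: [0.3, 0.2, -0.2]
grip_width: 0.299
```

Emit:
carry_out(steps=[0,0,0.04,0,0,0,-1,0,0,0,0,0,0,-1,0,0,0,0,0,0,-1])

```text
time_s: 20.28
eef_pos: [501.6, 140.5, -2.6]
ee_rot: [0.0, 0.647, 0.763, 0.0]
force: [-1.7, 0.5, 5.5]
grip_width: 0.299
```

Contact at the predicted height. Release and rise.

Emit:
carry_out(steps=[0,0,-0.03,0,0,0,-1,0,0,0,0,0,0,-0.9,0,0,0,0,0,0,-0.5,0,0,0,0,0,0,-0.35,0,0,0,0,0,0,-0.25,0,0,0,0,0,0,-0.1,0,0,0,0,0,0,0.2,0,0,0,0,0,0,0.2,0,0,0,0,0,0,0.2,0,0,-0.5,0,0,0,0.4,0,0,-1.5,0,0,0,0.6,0,0,-2,0,0,0,0.8,0,0,-2,0,0,0,1,0,0,-2,0,0,0,1,0,0,-2,0,0,0,1,0,0,-2,0,0,0,1,0,0,0,0,0,0.5,1,0,0,0,0,0,0.5,1,0,0,0,0,0,0,1,0,0,0,0,0,0,1])

```text
time_s: 21.95
eef_pos: [501.5, 140.6, 117.6]
ee_rot: [0.0, 0.679, 0.734, 0.0]
force: [0.3, 0.2, -0.3]
grip_width: 0.999
```

```bash
python3 go.py 541.5 -215.2 117 4.4; python3 snap.py scene k7.png 120 260 260 430 4
```

```text
t 21.95 pos [501.5 140.6 117.6] F [ 0.3  0.2 -0.3] grip 0.999
y-axis deg 4.49 tilt 0.0 q [ 0.05  0.38  1.62 -0.    1.15 -0.03]
shift cm in current tool axes [-35.78   1.21   0.06] turn units [0.    0.    0.017]
shift cm in goal axes [-35.78   1.26   0.06]
```

View pics/k7.png

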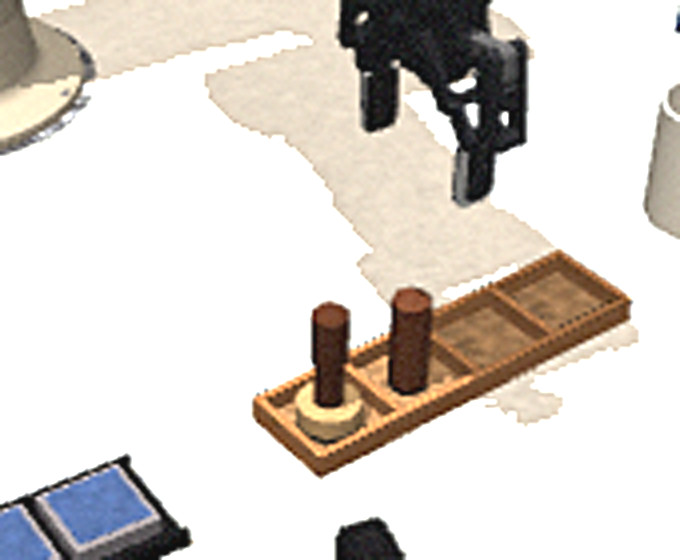

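Emit:
carry_out(steps=[-2.55,0.09,0,0,0,0,1,-2.55,0.09,0,0,0,0,1,-2.55,0.09,0,0,0,0,1,-2.55,0.09,0,0,0,0,1,-2.55,0.09,0,0,0,0,1,-2.55,0.09,0,0,0,0,1,-2.55,0.09,0,0,0,0,1,-2.55,0.09,0,0,0,0,1,-2.55,0.09,0,0,0,0,1,-2.55,0.09,0,0,0,0,1,-2.55,0.09,0,0,0,0,1,-2.55,0.09,0,0,0,0,1,-2.55,0.08,0,0,0,0,1,-2.63,0.08,0,0,0,0,1,0,0,0,0,0,0,1,0,0,0,0,0,0,1,0,0,0,0,0,0,1])

```text
time_s: 23.42
eef_pos: [541.3, -214.6, 117.1]
ee_rot: [-0.0, 0.679, 0.734, 0.0]
force: [0.2, 0.2, -0.4]
grip_width: 1.0
```

```bash
python3 go.py 541.5 -215.2 19.5 4.4; python3 snap.py top l1t.png 210 280 320 450 5
```

```text
t 23.42 pos [ 541.3 -214.6  117.1] F [ 0.2  0.2 -0.4] grip 1.0
y-axis deg 4.45 tilt 0.05 q [-0.58  0.5   1.42  0.    1.22 -0.66]
shift cm in current tool axes [-0.06  0.03  9.76] turn units [-0.007 -0.008  0.01 ]
shift cm in goal axes [-0.06  0.02  9.76]
```

Emit:
carry_out(steps=[0,0,1.5,0,0,0,1,0,0,1.8,0,0,0,1,0,0,1.8,0,0,0,1,0,0,1.6,0,0,0,1,0,0,1.4,0,0,0,1,0,0,1,0,0,0,1,0,0,0.6,0,0,0,1,0,0,0,0,0,0,1,0,0,0,0,0,0,1,0,0,0,0,0,0,1])

```text
time_s: 24.3
eef_pos: [541.9, -215.4, 21.3]
ee_rot: [0.001, 0.679, 0.734, 0.0]
force: [-0.6, 0.1, -0.7]
grip_width: 1.003
```

```bash
python3 go.py 541.5 -215.2 19.5 4.4; python3 snap.py scene l2.png 160 300 170 320 4
```

```text
t 24.3 pos [ 541.9 -215.4   21.3] F [-0.6  0.1 -0.7] grip 1.003
y-axis deg 4.43 tilt 0.08 q [-0.58  0.62  1.51 -0.    1.01 -0.66]
shift cm in current tool axes [ 0.02 -0.04  0.18] turn units [0.013 0.01  0.006]
shift cm in goal axes [ 0.02 -0.04  0.18]
```

View pics/l2.png

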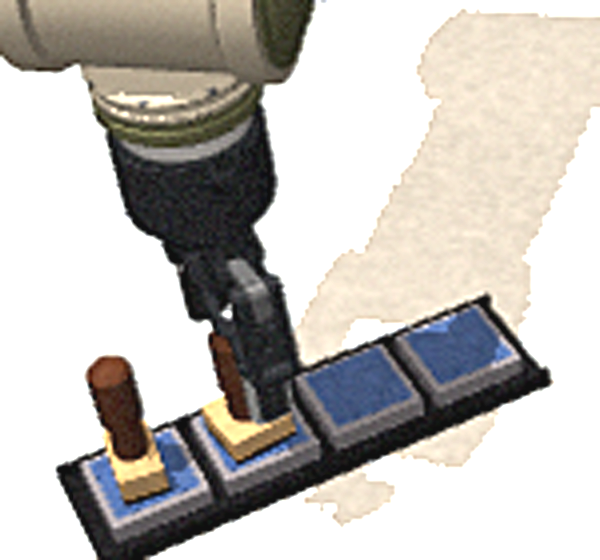

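Emit:
carry_out(steps=[0,0,0,0,0,0,0.5,0,0,0,0,0,0,0,0,0,0,0,0,0,-0.2,0,0,0,0,0,0,-0.25,0,0,0,0,0,0,-0.3,0,0,0,0,0,0,-0.35,0,0,0,0,0,0,-0.4,0,0,0,0,0,0,-0.45,0,0,0,0,0,0,-0.6,0,0,0,0,0,0,-1,0,0,0,0,0,0,-1,0,0,0,0,0,0,-1])

```text
time_s: 25.35
eef_pos: [541.5, -215.3, 20.5]
ee_rot: [0.0, 0.679, 0.734, -0.0]
force: [-0.2, 1.3, 1.7]
grip_width: 0.274
```

```bash
python3 go.py 541.5 -215.2 19.5 4.4; python3 snap.py scene l3.png 160 300 170 320 4
```

```text
t 25.35 pos [ 541.5 -215.3   20.5] F [-0.2  1.3  1.7] grip 0.274
y-axis deg 4.41 tilt 0.01 q [-0.58  0.62  1.51 -0.    1.01 -0.66]
shift cm in current tool axes [0.01 0.   0.1 ] turn units [0.001 0.001 0.003]
shift cm in goal axes [0.01 0.   0.1 ]
```

View pics/l3.png

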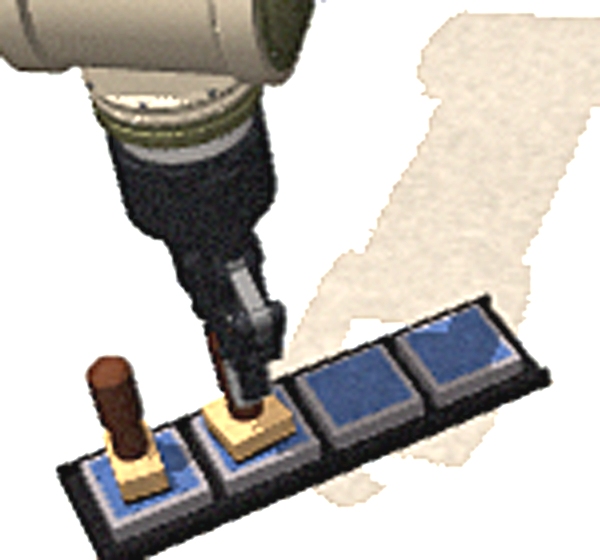

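Emit:
carry_out(steps=[0,0,-0.3,0,0,0,-1,0,0,-0.8,0,0,0,-1,0,0,-1.4,0,0,0,-1,0,0,-1.6,0,0,0,-1,0,0,-1.6,0,0,0,-1,0,0,-1.6,0,0,0,-1,0,0,-1.6,0,0,0,-1,0,0,-0.8,0,0,0,-1,0,0,-0.3,0,0,0,-1,0,0,0,0,0,-0.5,-1,0,0,0,0,0,-0.5,-1,0,0,0,0,0,0,-1,0,0,0,0,0,0,-1])

```text
time_s: 26.48
eef_pos: [541.2, -215.1, 119.8]
ee_rot: [-0.001, 0.647, 0.762, -0.0]
force: [0.1, 0.7, -0.7]
grip_width: 0.267
```

```bash
python3 go.py 491.1 203.7 120.5 9.4; python3 snap.py scene l4.png 130 300 170 320 3.5
```

```text
t 26.48 pos [ 541.2 -215.1  119.8] F [ 0.1  0.7 -0.7] grip 0.267
y-axis deg 9.34 tilt 0.06 q [-0.58  0.5   1.42 -0.    1.22 -0.74]
shift cm in current tool axes [ 4.214e+01  1.850e+00 -4.000e-02] turn units [-0.009 -0.008 -0.012]
shift cm in goal axes [42.14  1.9  -0.07]
```

View pics/l4.png

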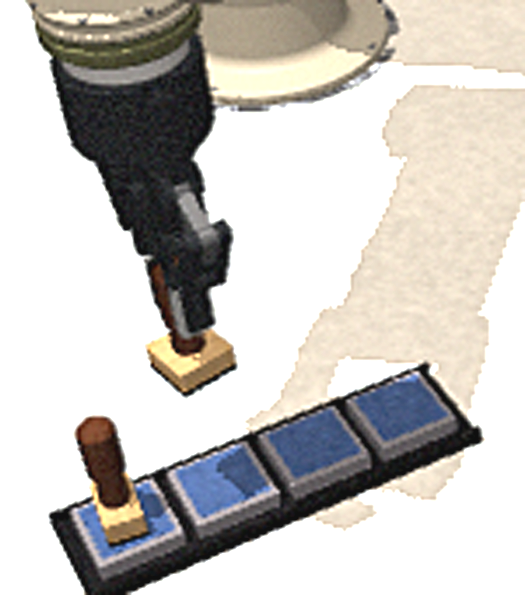

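Emit:
carry_out(steps=[1.2,0.06,0,0,0,0,-1,2.6,0.12,0,0,0,0,-1,2.6,0.12,0,0,0,0,-1,2.6,0.11,0,0,0,0,-1,2.6,0.12,0,0,0,0,-1,2.6,0.11,0,0,0,0,-1,2.6,0.12,0,0,0,0,-1,2.6,0.11,0,0,0,0,-1,2.6,0.12,0,0,0,0,-1,2.6,0.11,0,0,0,0,-1,2.6,0.12,0,0,0,0,-1,2.6,0.11,0,0,0,0,-1,2.6,0.12,0,0,0,0,-1,2.6,0.11,0,0,0,0,-1,2.6,0.12,0,0,0,0,-1,2.6,0.11,0,0,0,0,-1,1.3,0.06,0,0,0,0,-1,0.64,0.03,0,0,0,0,-1,0,0,0,0,0,0,-1,0,0,0,0,0,0,-1])

```text
time_s: 28.2
eef_pos: [490.9, 203.4, 120.3]
ee_rot: [0.0, 0.647, 0.763, -0.0]
force: [-0.1, -0.4, -1.0]
grip_width: 0.271
```

```bash
python3 go.py 491.1 203.7 4.5 9.4; python3 snap.py scene l5.png 110 260 270 440 4
```

```text
t 28.2 pos [490.9 203.4 120.3] F [-0.1 -0.4 -1. ] grip 0.271
y-axis deg 9.41 tilt 0.02 q [ 0.17  0.39  1.58 -0.    1.16  0.01]
shift cm in current tool axes [ 0.03  0.03 11.58] turn units [-0.002  0.002  0.003]
shift cm in goal axes [ 0.03  0.03 11.58]
```

View pics/l5.png

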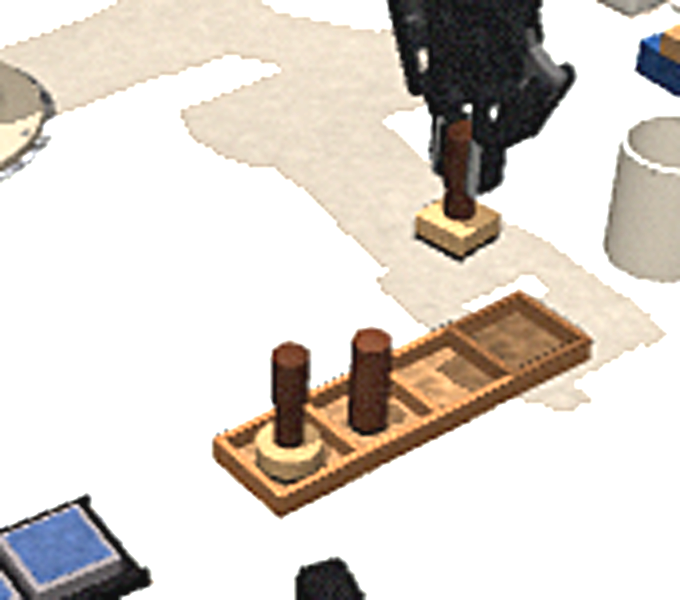

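```bash
python3 -c "
from h import *
P=[onz('scene',(270+a/4,110+b/4),120) for a,b in ((458,258),(498,225),(417,230))]
for p in P: print(p.round(1))
d=P[1]-P[0];e=P[2]-P[0];print(np.degrees(np.arctan2(d[1],d[0])),np.degrees(np.arctan2(e[1],e[0])),np.linalg.norm(d),np.linalg.norm(e),(P[1]+P[2])/2)"
```

```text
[511.4 192.6 120. ]
[492.9 233.4 120. ]
[474.3 186.5 120. ]
114.36896777094759 -170.75068678888658 44.80513094057512 37.606196571093825 [483.56737814 209.95861348 120.        ]
```

Emit:
carry_out(steps=[0.03,0.03,1,0,0,0,-1,0,0,1.6,0,0,0,-1,0,0,1.6,0,0,0,-1,0,0,1.6,0,0,0,-1,0,0,1.6,0,0,0,-1,0,0,1,0,0,0,-1,0,0,0.5,0,0,0,-1,0,0,0,0,0,0,-1,0,0,0,0,0,0,-1])

```text
time_s: 29.0
eef_pos: [491.7, 203.7, 31.7]
ee_rot: [0.0, 0.647, 0.763, 0.0]
force: [0.4, -0.6, -1.8]
grip_width: 0.273
```

```bash
python3 go.py 491.1 203.7 4.5 9.4; python3 snap.py scene l6.png 150 250 310 440 5
```

```text
t 29.0 pos [491.7 203.7  31.7] F [ 0.4 -0.6 -1.8] grip 0.273
y-axis deg 9.39 tilt 0.03 q [ 0.17  0.51  1.67 -0.    0.96  0.01]
shift cm in current tool axes [ 0.01 -0.06  2.72] turn units [ 0.006  0.    -0.002]
shift cm in goal axes [ 0.01 -0.06  2.72]
```

View pics/l6.png

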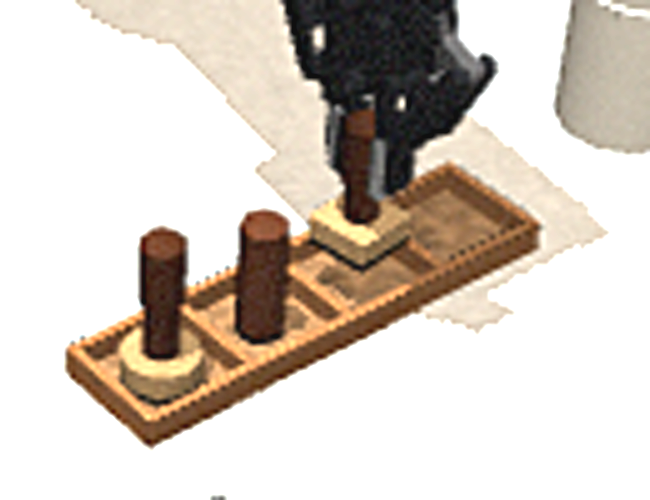

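Emit:
carry_out(steps=[0,-0.03,0.8,0,0,0,-1,0,0,0.7,0,0,0,-1,0,0,0.4,0,0,0,-1,0,0,0.3,0,0,0,-1,0,0,0.15,0,0,0,-1,0,0,0.1,0,0,0,-1,0,0,0,0,0,0,-1,0,0,0,0,0,0,-1,0,0,0,0,0,0,-1])

```text
time_s: 29.8
eef_pos: [491.2, 203.9, 7.1]
ee_rot: [0.0, 0.647, 0.763, 0.0]
force: [-0.2, 0.1, -0.2]
grip_width: 0.269
```

```bash
python3 go.py 491.1 203.7 4.5 9.4; python3 snap.py scene l7.png 150 250 310 440 5
```

```text
t 29.8 pos [491.2 203.9   7.1] F [-0.2  0.1 -0.2] grip 0.269
y-axis deg 9.41 tilt 0.02 q [0.17 0.55 1.68 0.   0.91 0.01]
shift cm in current tool axes [-0.02 -0.01  0.26] turn units [ 0.005 -0.     0.002]
shift cm in goal axes [-0.02 -0.01  0.26]
```

View pics/l7.png

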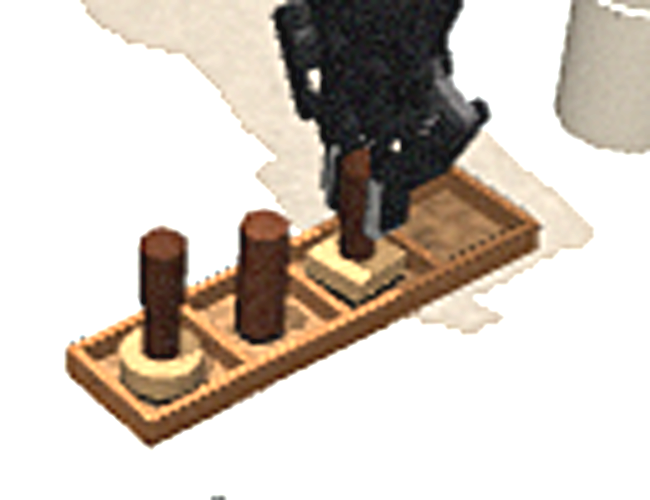

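Emit:
carry_out(steps=[0,0,0.08,0,0,0,-1,0,0,0.07,0,0,0,-1,0,0,0.05,0,0,0,-1,0,0,0,0,0,0,-1,0,0,0,0,0,0,-1])

```text
time_s: 30.27
eef_pos: [491.0, 203.8, 4.9]
ee_rot: [-0.0, 0.647, 0.763, -0.0]
force: [0.3, 1.2, -0.8]
grip_width: 0.272
```

Emit:
carry_out(steps=[0,0,0.05,0,0,0,-1,0,0,0,0,0,0,-1,0,0,0,0,0,0,-1])

```text
time_s: 30.52
eef_pos: [491.1, 203.9, 4.5]
ee_rot: [0.0, 0.647, 0.763, 0.0]
force: [-0.6, -0.2, 1.0]
grip_width: 0.271
```

Emit:
carry_out(steps=[0,0,0.04,0,0,0,-1,0,0,0,0,0,0,-1,0,0,0,0,0,0,-1])

```text
time_s: 30.77
eef_pos: [491.2, 203.9, 4.5]
ee_rot: [0.0, 0.647, 0.763, 0.0]
force: [-2.4, -1.2, 4.9]
grip_width: 0.273
```

Contact at 4.5 as predicted. Release and rise.

Emit:
carry_out(steps=[0,0,-0.03,0,0,0,-1,0,0,0,0,0,0,-0.9,0,0,0,0,0,0,-0.5,0,0,0,0,0,0,-0.4,0,0,0,0,0,0,-0.3,0,0,0,0,0,0,-0.1,0,0,0,0,0,0,0.2,0,0,0,0,0,0,0.2,0,0,0,0,0,0,0.2,0,0,-0.5,0,0,0,0.4,0,0,-1.5,0,0,0,0.6,0,0,-2,0,0,0,0.8,0,0,-2,0,0,0,1,0,0,-2,0,0,0,1,0,0,-2,0,0,0,1,0,0,-1.5,0,0,0,1,0,0,0,0,0,0.5,1,0,0,0,0,0,0.5,1,0,0,0,0,0,0,1,0,0,0,0,0,0,1])

```text
time_s: 32.43
eef_pos: [491.0, 203.8, 119.5]
ee_rot: [0.0, 0.679, 0.734, 0.0]
force: [-0.4, -0.9, 0.4]
grip_width: 1.001
```

```bash
python3 go.py 543 -279.3 119 4.4; python3 snap.py scene l8.png 150 250 310 440 5
```

```text
t 32.43 pos [491.  203.8 119.5] F [-0.4 -0.9  0.4] grip 1.001
y-axis deg 4.49 tilt 0.01 q [ 0.17  0.4   1.58 -0.    1.16  0.09]
shift cm in current tool axes [-48.57   1.41   0.05] turn units [0.001 0.    0.017]
shift cm in goal axes [-48.57   1.48   0.05]
```

View pics/l8.png

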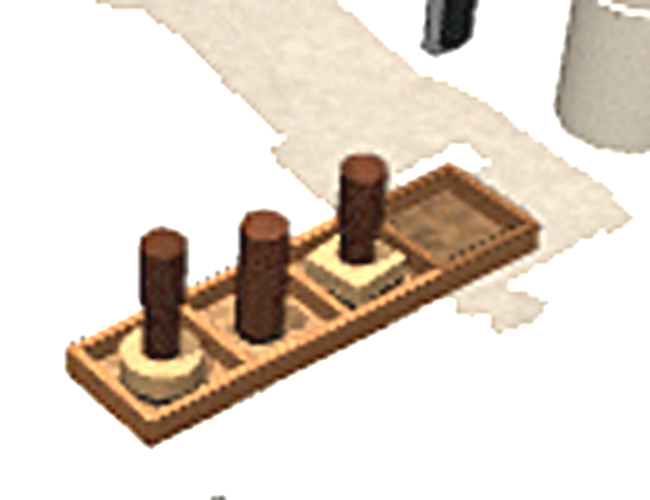

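Emit:
carry_out(steps=[-2.7,0.08,0,0,0,0,1,-2.7,0.08,0,0,0,0,1,-2.7,0.08,0,0,0,0,1,-2.7,0.08,0,0,0,0,1,-2.7,0.08,0,0,0,0,1,-2.7,0.08,0,0,0,0,1,-2.7,0.08,0,0,0,0,1,-2.7,0.08,0,0,0,0,1,-2.7,0.08,0,0,0,0,1,-2.7,0.08,0,0,0,0,1,-2.7,0.08,0,0,0,0,1,-2.7,0.08,0,0,0,0,1,-2.7,0.08,0,0,0,0,1,-2.7,0.08,0,0,0,0,1,-2.7,0.08,0,0,0,0,1,-2.7,0.08,0,0,0,0,1,-2.7,0.08,0,0,0,0,1,-2.67,0.07,0,0,0,0,1,0,0,0,0,0,0,1,0,0,0,0,0,0,1])

```text
time_s: 34.15
eef_pos: [542.3, -280.2, 118.7]
ee_rot: [-0.0, 0.68, 0.733, 0.0]
force: [-0.1, 0.7, 0.2]
grip_width: 1.001
```

```bash
python3 go.py 543 -279.3 26 4.4
```

```text
t 34.15 pos [ 542.3 -280.2  118.7] F [-0.1  0.7  0.2] grip 1.001
y-axis deg 4.36 tilt 0.05 q [-0.67  0.56  1.33  0.    1.26 -0.74]
shift cm in current tool axes [0.08 0.08 9.27] turn units [-0.006 -0.007 -0.008]
shift cm in goal axes [0.09 0.07 9.27]
```

Emit:
carry_out(steps=[0.08,0.08,1.4,0,0,0,1,0,0,1.7,0,0,0,1,0,0,1.7,0,0,0,1,0,0,1.6,0,0,0,1,0,0,1.4,0,0,0,1,0,0,0.9,0,0,0,1,0,0,0.55,0,0,0,1,0,0,0,0,0,0,1,0,0,0,0,0,0,1,0,0,0,0,0,0,1])

```text
time_s: 34.98
eef_pos: [543.8, -278.6, 27.7]
ee_rot: [0.001, 0.679, 0.734, 0.0]
force: [0.2, -0.1, -0.2]
grip_width: 1.004
```

```bash
python3 go.py 543 -279.3 26 4.4;python3 snap.py scene n2.png 170 310 140 290 4
```

```text
t 34.98 pos [ 543.8 -278.6   27.7] F [ 0.2 -0.1 -0.2] grip 1.004
y-axis deg 4.43 tilt 0.08 q [-0.66  0.66  1.41  0.    1.07 -0.74]
shift cm in current tool axes [-0.06 -0.09  0.17] turn units [0.012 0.011 0.005]
shift cm in goal axes [-0.06 -0.09  0.17]
```

View pics/n2.png

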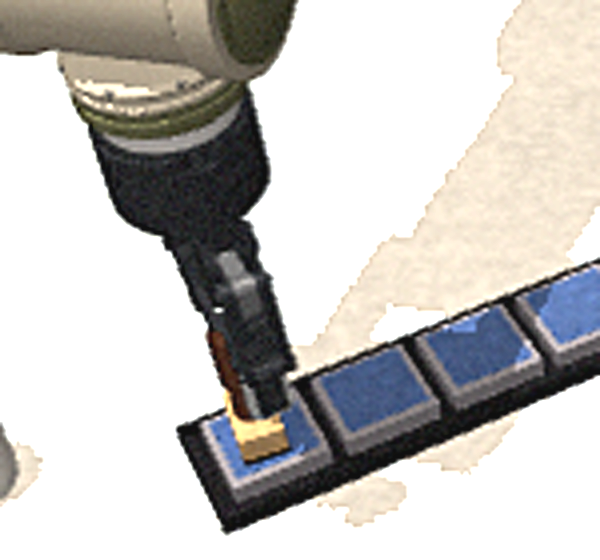

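Emit:
carry_out(steps=[-0.05,-0.05,0.05,0,0,0,0.5,0,0,0,0,0,0,0,0,0,0,0,0,0,-0.2,0,0,0,0,0,0,-0.25,0,0,0,0,0,0,-0.3,0,0,0,0,0,0,-0.35,0,0,0,0,0,0,-0.4,0,0,0,0,0,0,-0.45,0,0,0,0,0,0,-0.6,0,0,0,0,0,0,-1,0,0,0,0,0,0,-1,0,0,0,0,0,0,-1])

```text
time_s: 36.03
eef_pos: [543.0, -279.0, 26.4]
ee_rot: [0.0, 0.679, 0.734, 0.0]
force: [0.7, 1.1, 0.2]
grip_width: 0.273
```

```bash
python3 go.py 543 -279.3 26 4.4
```

```text
t 36.03 pos [ 543.  -279.    26.4] F [0.7 1.1 0.2] grip 0.273
y-axis deg 4.41 tilt 0.01 q [-0.67  0.66  1.41  0.    1.06 -0.74]
shift cm in current tool axes [-0.03 -0.    0.04] turn units [0.002 0.001 0.003]
shift cm in goal axes [-0.03 -0.    0.04]
```

Emit:
carry_out(steps=[0,0,-0.3,0,0,0,-1,0,0,-0.8,0,0,0,-1,0,0,-1.4,0,0,0,-1,0,0,-1.6,0,0,0,-1,0,0,-1.6,0,0,0,-1,0,0,-1.6,0,0,0,-1,0,0,-1.6,0,0,0,-1,0,0,-0.8,0,0,0,-1,0,0,-0.3,0,0,0,-1,0,0,0,0,0,-0.5,-1,0,0,0,0,0,-0.5,-1,0,0,0,0,0,0,-1,0,0,0,0,0,0,-1])

```text
time_s: 37.12
eef_pos: [542.7, -278.8, 125.7]
ee_rot: [-0.001, 0.647, 0.762, -0.0]
force: [0.2, 0.5, -0.9]
grip_width: 0.272
```

```bash
python3 go.py 480.6 266.8 126.4 9.4;python3 snap.py scene n4.png 130 300 140 290 3.5
```

```text
t 37.12 pos [ 542.7 -278.8  125.7] F [ 0.2  0.5 -0.9] grip 0.272
y-axis deg 9.34 tilt 0.07 q [-0.67  0.56  1.32 -0.    1.27 -0.83]
shift cm in current tool axes [ 5.485e+01  2.730e+00 -3.000e-02] turn units [-0.009 -0.009 -0.013]
shift cm in goal axes [54.84  2.79 -0.07]
```

View pics/n4.png

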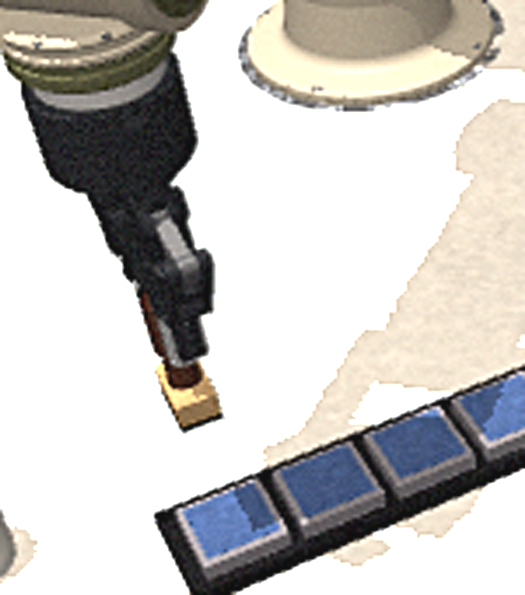

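Emit:
carry_out(steps=[1.2,0.06,0,0,0,0,-1,2.9,0.15,0,0,0,0,-1,2.9,0.14,0,0,0,0,-1,2.9,0.15,0,0,0,0,-1,2.9,0.14,0,0,0,0,-1,2.9,0.15,0,0,0,0,-1,2.9,0.14,0,0,0,0,-1,2.9,0.15,0,0,0,0,-1,2.9,0.14,0,0,0,0,-1,2.9,0.15,0,0,0,0,-1,2.9,0.14,0,0,0,0,-1,2.9,0.15,0,0,0,0,-1,2.9,0.14,0,0,0,0,-1,2.9,0.15,0,0,0,0,-1,2.9,0.14,0,0,0,0,-1,2.9,0.15,0,0,0,0,-1,2.9,0.14,0,0,0,0,-1,2.9,0.15,0,0,0,0,-1,2.9,0.14,0,0,0,0,-1,1.4,0.08,0,0,0,0,-1])

```text
time_s: 38.83
eef_pos: [478.8, 269.3, 126.2]
ee_rot: [-0.0, 0.646, 0.763, 0.0]
force: [0.9, -0.4, 0.0]
grip_width: 0.272
```

Emit:
carry_out(steps=[0,0,0,0,0,0,-1,0,0,0,0,0,0,-1,0,0,0,0,0,0,-1])

```text
time_s: 39.08
eef_pos: [480.2, 265.6, 126.2]
ee_rot: [-0.0, 0.647, 0.763, -0.0]
force: [-0.5, -0.3, -0.1]
grip_width: 0.271
```

```bash
python3 go.py 480.6 266.8 10.4 9.4;python3 snap.py scene n5.png 100 250 310 470 4
```

```text
t 39.08 pos [480.2 265.6 126.2] F [-0.5 -0.3 -0.1] grip 0.271
y-axis deg 9.38 tilt 0.02 q [ 0.29  0.42  1.52 -0.    1.2   0.13]
shift cm in current tool axes [ 0.12  0.07 11.58] turn units [-0.004  0.003 -0.004]
shift cm in goal axes [ 0.11  0.06 11.58]
```

View pics/n5.png

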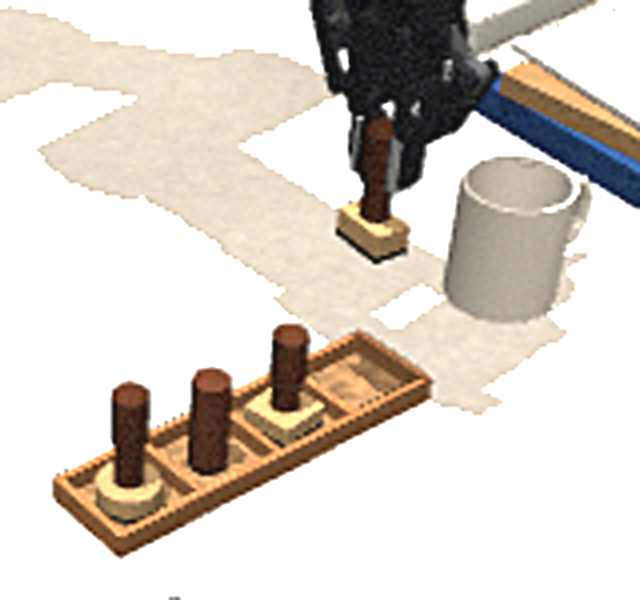

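Emit:
carry_out(steps=[0.08,0.04,1,0,0,0,-1,0,0,1.6,0,0,0,-1,0,0,1.6,0,0,0,-1,0,0,1.6,0,0,0,-1,0,0,1.6,0,0,0,-1,0,0,1,0,0,0,-1,0,0,0.5,0,0,0,-1,0,0,0,0,0,0,-1,0,0,0,0,0,0,-1])

```text
time_s: 39.88
eef_pos: [481.0, 266.9, 37.6]
ee_rot: [0.0, 0.647, 0.763, 0.0]
force: [0.3, -0.6, -1.0]
grip_width: 0.27
```

```bash
python3 go.py 480.6 266.8 10.4 9.4;python3 snap.py scene n6.png 140 240 340 450 5
```

```text
t 39.88 pos [481.  266.9  37.6] F [ 0.3 -0.6 -1. ] grip 0.27
y-axis deg 9.39 tilt 0.03 q [ 0.29  0.54  1.61 -0.    1.    0.13]
shift cm in current tool axes [-0.   -0.05  2.72] turn units [ 0.006 -0.001 -0.002]
shift cm in goal axes [-0.   -0.04  2.72]
```

View pics/n6.png

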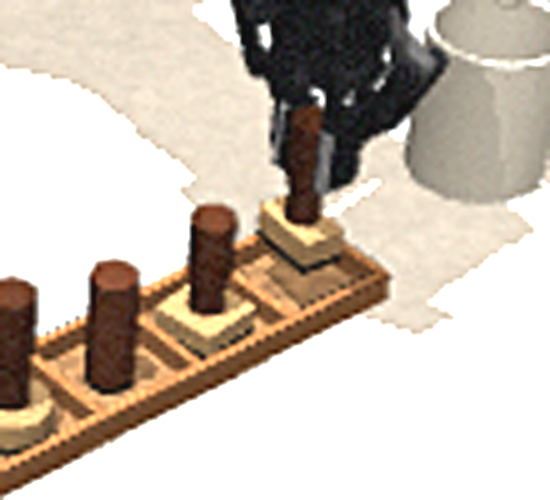

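Emit:
carry_out(steps=[0,-0.03,0.8,0,0,0,-1,0,0,0.7,0,0,0,-1,0,0,0.4,0,0,0,-1,0,0,0.3,0,0,0,-1,0,0,0.15,0,0,0,-1,0,0,0.1,0,0,0,-1,0,0,0,0,0,0,-1,0,0,0,0,0,0,-1,0,0,0,0,0,0,-1])

```text
time_s: 40.68
eef_pos: [480.6, 267.0, 13.0]
ee_rot: [0.0, 0.647, 0.763, 0.0]
force: [0.2, 0.0, -0.1]
grip_width: 0.275
```

Emit:
carry_out(steps=[0,0,0.08,0,0,0,-1,0,0,0.07,0,0,0,-1,0,0,0.05,0,0,0,-1,0,0,0,0,0,0,-1,0,0,0,0,0,0,-1])

```text
time_s: 41.1
eef_pos: [480.4, 266.9, 10.8]
ee_rot: [-0.0, 0.647, 0.763, -0.0]
force: [-0.8, 0.3, -1.1]
grip_width: 0.272
```

Emit:
carry_out(steps=[0,0,0.05,0,0,0,-1,0,0,0,0,0,0,-1,0,0,0,0,0,0,-1])

```text
time_s: 41.35
eef_pos: [480.5, 266.9, 10.3]
ee_rot: [0.0, 0.647, 0.763, 0.0]
force: [0.2, 0.4, -0.6]
grip_width: 0.27
```

Emit:
carry_out(steps=[0,0,0.03,0,0,0,-1,0,0,0,0,0,0,-1,0,0,0,0,0,0,-1])

```text
time_s: 41.6
eef_pos: [480.6, 267.0, 10.3]
ee_rot: [0.0, 0.647, 0.763, 0.0]
force: [-0.5, -0.4, 4.5]
grip_width: 0.269
```

Contact. Release, rise clear.

Emit:
carry_out(steps=[0,0,-0.03,0,0,0,-1,0,0,0,0,0,0,-0.9,0,0,0,0,0,0,-0.5,0,0,0,0,0,0,-0.4,0,0,0,0,0,0,-0.3,0,0,0,0,0,0,-0.1,0,0,0,0,0,0,0.2,0,0,0,0,0,0,0.2,0,0,0,0,0,0,0.2,0,0,-0.5,0,0,0,0.4,0,0,-1.5,0,0,0,0.6,0,0,-2,0,0,0,0.8,0,0,-2,0,0,0,1,0,0,-2,0,0,0,1,0,0,-2,0,0,0,1,0,0,-2,0,0,0,1,0,0,-2,0,0,0,1,0,0,-2,0,0,0,1,0,0,0,0,0,0,1])

```text
time_s: 43.18
eef_pos: [482.0, 267.5, 174.6]
ee_rot: [0.002, 0.647, 0.763, 0.003]
force: [-0.3, -0.4, -0.7]
grip_width: 0.999
```

Emit:
carry_out(steps=[0,-2.5,0,0,0,0,1,0,-2.5,0,0,0,0,1,0,-2.5,0,0,0,0,1,0,-2.5,0,0,0,0,1,0,0,0,0,0,0,1,0,0,0,0,0,0,1])

```text
time_s: 43.68
eef_pos: [381.3, 250.6, 170.6]
ee_rot: [0.0, 0.647, 0.763, 0.0]
force: [0.3, -0.7, 0.9]
grip_width: 1.0
```

```bash
python3 go.py;python3 snap.py scene p1.png 100 330 100 480 2;python3 snap.py top p2.png 100 340 100 520 1.9
```

```text
t 43.68 pos [381.3 250.6 170.6] F [ 0.3 -0.7  0.9] grip 1.0
y-axis deg 9.44 tilt 0.04 q [ 0.32  0.18  1.73 -0.    1.23  0.16]
```

View pics/p1.png

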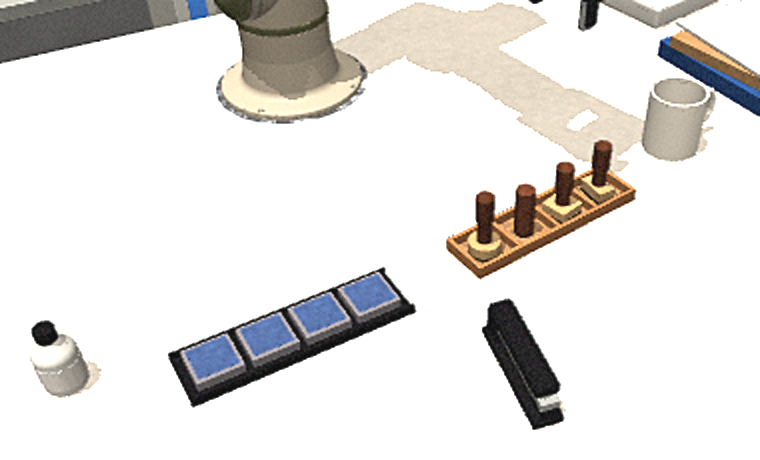

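View pics/p2.png

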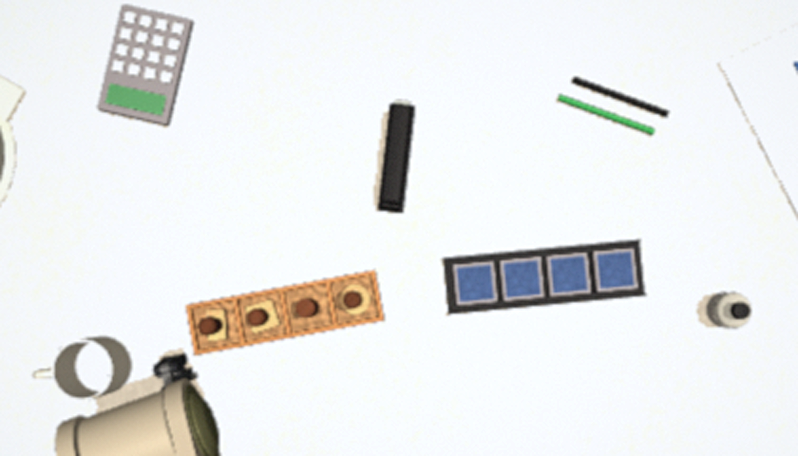

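```bash
python3 -c "
from rig import finish_job
print(finish_job())"
```

```text
the job is handed in; nothing more can be done
None
```

All four stamps are in the rack in reversed order, and the job is handed in at about 44 s. Seen from the robot, the pads held round, seal, square, oblong from left to right. The rack now holds oblong, square, seal, round.

**Placing:** I lowered each stamp until it touched the compartment floor. Touchdown came within about 0.1 mm of the height I had worked out. The contact push was about 5 N. The first stamp, the round one, got about 15 N because I pressed one step further than needed. I then released slowly and raised the gripper straight up.

**Last checks:** The final pictures from both cameras show each stamp upright in its own compartment and all four pads empty. The stapler, ink bottle and mug look unmoved by eye, and the gripper is clear of everything.

**What disagreed:**
- **Gripper height:** The camera pictures put the fingertips about 39 mm higher than the reported TCP height. A trial grip settled it: the fingers closed to the 24 mm handle width at the height the cameras gave. I set the grasp heights from that and the placing heights relative to each grasp, and both held for all four stamps.
- **Stamp heights:** My two-view measurements of the stamp tops were 2 to 4 mm above the heights in the text.
- **Square stamp angle:** It stands a few degrees off the rack's axes, by a rough estimate, but well inside its compartment.

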